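# Load the shaking incubator: thermal block below, slide tray on top

## Robot

A 7-joint arm with a two-finger parallel gripper is mounted at the origin on a cart in front of the work surface, level with it; the furniture and walls round the work are solid. World frame = base frame: x ahead of the robot, y to its left, z up, the work surface at z = 0. Lengths are in m, angles in rad, forces in N, time in s.
With the tool pointing down it reaches from about 0.425 to 0.925 m from the base axis. Payload 6.8 kg.
Tool frame: the origin (TCP) lies midway between the tips of the shut fingers; the grasp point (between the pads) lies 19 mm behind it; z points along the fingers, y is the direction in which the jaws open and shut (so a half turn about z gives the same grasp; the last joint's range is limited). The gripper opens to 85 mm and grips with 20 to 120 N. Pads are 22 mm wide; open, the fingers measure 114 mm over their backs; the gripper's body (76 mm by 85 mm) begins 54 mm behind the grasp point. The pads swing forward as they close: fully open they stand 13 mm farther back than shut.
Start: joints at [-1.308, 0.477, 0.022, 1.555, -0.011, 1.109, -0.083], TCP at [0.245, 0.629, 0.202] pointing down, gripper open.
Joint ranges: [-2.96, 2.96], [-0.34, 2.1], [-1.41, 1.46], [0.24, 2.44], [-1.37, 4.51], [0.17, 1.92], [-2.96, 2.96]. Speed limits (rad/s): [2.39, 2.39, 3.14, 3.14, 3.14, 3.14, 3.14].

## Interface

Orientations are given as a rotation vector (axis times angle).
In Python, from bench import r, imaging gives the robot as it stands.
- The arm moves only by the tool jog_arm, never from a script. Its argument "rows" is a list of rows, each an object with "delta_rot": the turn, a rotation vector about the tool's x, y, z in degrees, a list of three; "xyz": the shift along the tool's x, y, z in cm, a list of three; "fingers": the closure, from 0 (fully open) to 1 (shut). A call has exactly 5 rows; each row is the pose to reach, as a shift and turn from the pose measured when the call began, along the tool's axes at that moment; what a row does not reach only later rows make up. A row lasts 1/12 s, in which the tool goes at most 41.7 mm and 7.16 degrees, less where a joint would pass 70% of its speed; a pose out of reach is approached as far as the arm can. A call with a gripper value outside its range is refused whole. The fingers move at their own pace and stop on an object; "grip_force" is the grip in N (left out, the last holds). Time passes only in rows, so rows that repeat a pose let the fingers close, or fill a call up. It gives the time, the measured TCP pose, the force and the opening at its end, in the units of the state.
- r.get_obs(): the state, without advancing time (a new reading comes with each control period).
- imaging.grab_frame(name): name is "side" or "top"; returns the picture (480x640x3 uint8, blue, green, red); there is no depth.
- imaging.camera_info(name): a dict with "camera_matrix" (3x3 intrinsics, pixels), "xyz" and "attitude" of the camera in the world. Camera axes: x right, y down, z forward; pixel columns grow to the right and rows downward; lengths in m; the calibration is good to about 2 mm. A picture is of the moment at which its call begins. camera_info takes no time and is no camera call.
- r.hand_in(): hands the job in, once; it reports no verdict.
Trained networks look in the newest picture that a camera, given by its name, has taken for a name from the list of things; names that differ only in an ending like _2 or _b are one class to them, and where a whole thing is asked for, a point or a joint stands for the part that bears it (a point fixed in the world has none). Each returns a list of dicts, best first, with "conf" (0 to 1); they miss things now and then, are a little off and sometimes report something else, mostly with a low value. They report only what shows in the picture. A call takes as long as a camera call. They do not tell look-alikes from the thing itself.
- imaging.find_in(camera, query): "position" ([column, row] in pixels, amid what is visible of it).
- imaging.cut_out(camera, query): "region" (480x640 bool, what is visible of it) and "position" ([column, row] in pixels, amid what is visible of it).
- imaging.tip_of(camera, query): "position" ([column, row] in pixels: a listed point, or the origin of a listed thing).
The state is a dict: "clock": time; "joints": joint angles; "qvel": joint speeds; "tau": joint torques, N m; "tcp_pos": TCP position; "orientation": TCP orientation; "contact_force": force on the tool from outside, world axes, zero at the start; "moment": the same for the moment, N m; "grip_width": finger opening in m.
Only numpy, scipy, OpenCV 4.12 (cv2) and the standard library are available. Lean on these libraries where they do the work, as an engineer would, in place of code of your own. Each camera call takes 0.05 s, during which the arm holds its last target.

## Task

Load the shaking incubator for a slide run: lay the solid aluminium thermal block on the steel loading shelf, let go of it and push it in over the raised lip until it drops flat into the pocket under the hood, then do the same with the light plastic slide tray so that it drops in and lies flat on top of the block. Keep the slide tray roughly level all the way, because the slides lie loose in it, and leave the other things on the bench where they stand.

Things in the scene. Friction and masses are not known exactly. Their poses are not given: they have to be found in the camera images.
- pocket (a point): Centre of the pocket floor of the shaking incubator, a white bench machine (305 x 124 mm) fixed to the bench. x points inwards, the way parts are pushed; y left; z up. Pocket 116 mm long (x -58 to +58 mm) and 62 mm wide, floor 14 mm above the bench. Near end: the lip's upright inner face. Steel side walls 31 mm either side of the middle, their tops 33 mm above the floor.
- lip (a point): Middle of the steel lip's top edge on the pocket side, 58 mm before the pocket's centre; axes as pocket. Top 36 mm above the bench, 22 mm above the pocket floor, 8.5 mm thick, with a ramp about 12 mm long rising 3 mm from the shelf. The side walls (11 mm higher than the lip) run on to x = -17 mm, then flare to 43 mm either side of the middle at x = -40 mm.
- shelf (a point): Point on the flat steel loading shelf before the lip, on its middle line, 138 mm before the pocket's centre; axes as pocket. Shelf 94 mm wide, 33 mm above the bench (3 mm below the lip's top), from x = -60 mm (front edge) to the ramp's foot at +59 mm. A part centred here, its length along x, lies wholly on it; nothing stands above it.
- hood (a point): Middle of the lower front edge of the incubator's fixed hood, 80 mm above the bench, 68 mm beyond the lip's inner face; axes as pocket. The hood covers the pocket from here inwards, 120 mm wide, its top 108 mm above the bench; from 60 mm behind this edge the control head rises to 170 mm above the bench. The pocket's near half is open above.
- thermal_block: Solid aluminium thermal block, a flat plate 110 x 58 x 16 mm (x, y, z) with three long grooves in its top, about 0.28 kg. Origin: centre of its underside; x along its length, z up. The same end for end. In the pocket it lies on the pocket floor.
- slide_tray: White plastic tray with two glass microscope slides lying side by side in it, 110 x 58 x 16 mm (x, y, z), about 0.07 kg, stiff enough to grip anywhere across its width. Origin: centre of its underside; x along its length, z up. The same end for end. In the pocket it lies on top of the thermal block, its underside 16 mm above the pocket floor and 6 mm below the lip's top.
- blue_cap: Blue screw cap, 38 mm across, 18 mm high, lying on the bench beside the thermal block, 12 to 20 mm from one long side. Origin: centre of its underside. Bystander.
- vial_a: Vial with black lid, 27 mm across, 68 mm high, standing beside the thermal block's other long side, 17 to 25 mm away. Origin: centre of its underside. Bystander.
- red_cap: Red screw cap, 37 mm across, 18 mm high, lying on the bench beside the slide tray, 12 to 20 mm from one long side. Origin: centre of its underside. Bystander.
- vial_b: Vial with black lid, 27 mm across, 68 mm high, standing beside the slide tray's other long side, 17 to 25 mm away. Origin: centre of its underside. Bystander.
- vial_c: Vial with black lid, 27 mm across, 68 mm high, standing just left of the incubator's loading shelf. Origin: centre of its underside. Bystander.
- small_bottle: White bottle, 54 x 54 x 103 mm, standing left of the incubator. Origin: centre of its underside. Bystander. Behind it and beside it, along the back, stand fixed bottles up to 213 mm high.
- beaker: Clear beaker, 55 mm across, 71 mm high, standing right of the incubator. Origin: centre of its underside. Bystander. A fixed tape roll (48 mm high) lies before it, a fixed tip box, flask and funnel (up to 138 mm high) stand round it.
There are look-alikes about, which are no part of the job. What is shaped like the slide_tray but red is not meant.

How it is judged:
By the outcome, as a careful person would: the job done as asked, in the order asked, and still so for the second after the job is handed in, with the robot touching nothing.
It also fails if it takes over 72 s, if anything falls off the work surface, if the arm or the gripper's body presses on something with over 40 N, if the wrist force passes 120 N, or if a joint passes its speed limit or range.

## Working session

There is one attempt and no reset: what is moved stays moved. The work goes in short steps, Python scripts to look and compute and a tool call to move; the robot and the scene stay as the last step left them, time stands still between calls to the robot, and variables do not carry over. Pictures are saved under pics/ and viewed, and the job is handed in when it is done.

Besides the shell and the picture viewer there is one more tool, called after ">>>" as a command line: name --argument value ..., lists and objects as JSON in quotes. jog_arm: Moves the arm, as the interface text tells. Its arguments: {"type":"object","properties":{"rows":{"type":"array","items":{"type":"object","properties":{"delta_rot":{"type":"array","items":{"type":"number"}},"xyz":{"type":"array","items":{"type":"number"}},"fingers":{"type":"number"}}}},"grip_force":{"type":"number"}},"required":["rows"]}

```bash
mkdir -p pics; ls; cat > h.py <<'E'
import numpy as np, cv2
from scipy.spatial.transform import Rotation as R
from bench import r, imaging
E
python3 - <<'E'
from h import *
for c in ("side","top"):
    cv2.imwrite(f"pics/{c}0.png", imaging.grab_frame(c)); print(c, imaging.camera_info(c))
print(r.get_obs())
E
```

```text
pics
side {'camera_matrix': array([[614.70303216,   0.        , 315.99487042],
       [  0.        , 614.70303216, 243.84813094],
       [  0.        ,   0.        ,   1.        ]]), 'xyz': array([-0.62277621,  0.29001394,  0.92630781]), 'attitude': array([-1.43386462,  1.90760475, -0.9701448 ])}
top {'camera_matrix': array([[461.81466553,   0.        , 320.23372903],
       [  0.        , 461.81466553, 237.88242924],
       [  0.        ,   0.        ,   1.        ]]), 'xyz': array([ 0.36494651, -0.01364213,  1.36278089]), 'attitude': array([-2.13224183,  2.19431637, -0.11970461])}
{'clock': 0.1, 'joints': array([-1.3080804 ,  0.47772465,  0.02235648,  1.55632649, -0.01152057,
        1.10927735, -0.08311794]), 'qvel': array([-0.00047169, -0.00122936,  0.00076595, -0.00297484,  0.00164764,
       -0.0014117 , -0.00063822]), 'tau': array([ 4.78429298e-03, -5.97752631e+01,  1.61397412e+00, -2.81953615e+01,
        1.28779691e-02,  4.94743013e-03, -5.57450875e-06]), 'tcp_pos': array([0.24441412, 0.62859233, 0.20072941]), 'orientation': array([-5.79138527e-01, -3.08755307e+00,  2.50692877e-03]), 'contact_force': array([-0.26347638, -0.31916024, -0.12709902]), 'moment': array([-0.03348281,  0.03714222, -0.05834543]), 'grip_width': 0.08519528030931867}
```

View pics/side0.png

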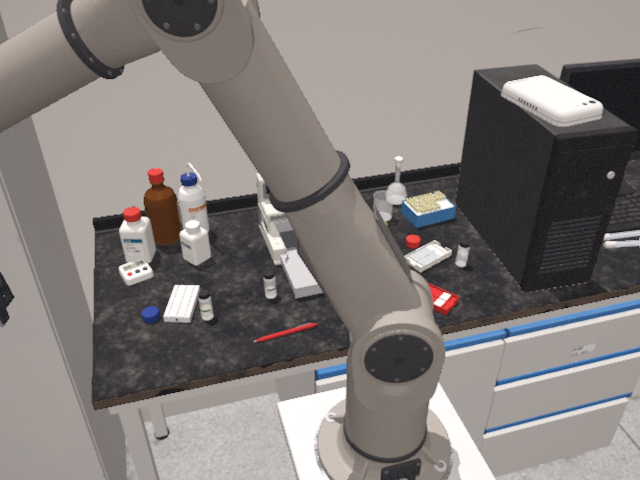

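View pics/top0.png

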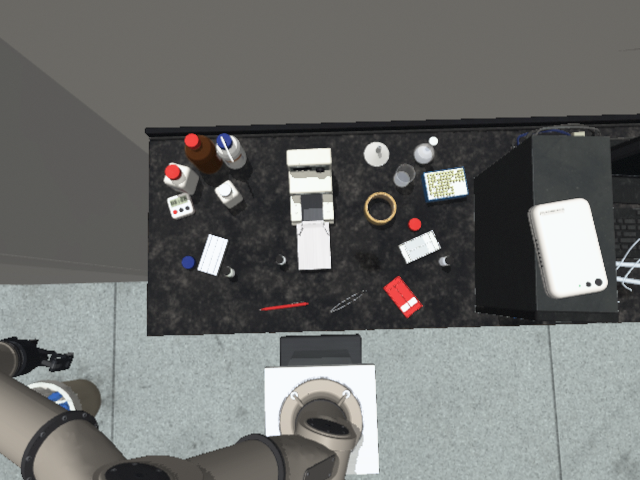

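```bash
cat >> h.py <<'E'
def cam(c):
    i=imaging.camera_info(c); return i['camera_matrix'],np.array(i['xyz']),R.from_rotvec(i['attitude']).as_matrix()
def ray(c,p,z):
    K,o,M=cam(c); p=np.atleast_2d(np.array(p,float)); d=np.c_[(p-[K[0,2],K[1,2]])/K[0,0],np.ones(len(p))]@M.T
    return (o+d*((z-o[2])/d[:,2])[:,None])
def proj(c,P):
    K,o,M=cam(c); q=(np.atleast_2d(P)-o)@M; return q[:,:2]/q[:,2:]*K[0,0]+[K[0,2],K[1,2]]
def outline(c,reg,z):
    cs,_=cv2.findContours(reg.astype(np.uint8),cv2.RETR_EXTERNAL,cv2.CHAIN_APPROX_NONE)
    k=max(cs,key=cv2.contourArea)[:,0].astype(float); w=ray(c,k,z)[:,:2]
    (cx,cy),(a,b),t=cv2.minAreaRect((w*1000).astype(np.float32)); return cx,cy,a,b,t
def save(c,name,crop=None,f=1):
    im=imaging.grab_frame(c)
    o=im if crop is None else im[crop[1]:crop[3],crop[0]:crop[2]]
    cv2.imwrite('pics/'+name,cv2.resize(o,None,fx=f,fy=f,interpolation=cv2.INTER_CUBIC)); return im
E
python3 - <<'E'
from h import *
np.set_printoptions(precision=4,suppress=True)
save('top','t1.png',(160,190,350,290),4); save('side','s1.png',(130,220,330,340),4)
for c in ('top','side'):
  for q,z in (('thermal_block',.016),('slide_tray',.016)):
    for d in imaging.cut_out(c,q)[:3]:
        print(c,q,round(d['conf'],2),np.array(d['position']),ray(c,d['position'],z)[0],np.round(outline(c,d['region'],z),1),d['region'].sum())
  for q,z in (('pocket',.014),('lip',.036),('shelf',.033),('hood',.08),('thermal_block',0),('slide_tray',0),('blue_cap',0),('vial_a',0),('red_cap',0)):
    for d in imaging.tip_of(c,q)[:3]: print(c,q,round(d['conf'],2),np.array(d['position']),ray(c,d['position'],z)[0])
print(r.get_obs()['clock'])
E
```

```text
top thermal_block 0.79 [212.4 255.1] [0.4743 0.3022 0.016 ] [476.1 300.2  62.4 109.1  72.2] 761
top thermal_block 0.27 [414.4 223.5] [ 0.5504 -0.2927  0.016 ] [ 549.  -291.4   33.1   33.8   42.5] 119
top slide_tray 0.75 [402.9 296.3] [ 0.339  -0.2486  0.016 ] [ 339.6 -247.9  111.2   60.1   35.7] 782
top slide_tray 0.7 [420.9 247. ] [ 0.4805 -0.3081  0.016 ] [ 482.8 -303.9   61.9  111.4   21.8] 773
top pocket 0.98 [315.5 202.6] [ 0.6217 -0.0034  0.014 ]
top lip 0.91 [312.  220.6] [0.5648 0.008  0.036 ]
top shelf 0.95 [314.4 249.6] [0.4804 0.0034 0.033 ]
top hood 0.65 [312.8 193.2] [0.6363 0.003  0.08  ]
top thermal_block 0.62 [211.7 255.3] [0.4751 0.308  0.    ]
top thermal_block 0.52 [401.  178.7] [ 0.6899 -0.2627  0.    ]
top slide_tray 0.92 [420.2 246.8] [ 0.4825 -0.3096  0.    ]
top slide_tray 0.88 [402.8 295.2] [ 0.3419 -0.2512  0.    ]
top blue_cap 0.5 [188.7 262.4] [0.456 0.376 0.   ]
top vial_a 0.71 [313.2 251.3] [0.4783 0.0075 0.    ]
top vial_a 0.45 [226.5 272.8] [0.4221 0.2646 0.    ]
top vial_a 0.42 [438.7 260.5] [ 0.4404 -0.362   0.    ]
top red_cap 0.5 [413.7 224.6] [ 0.
[... 617 characters left out ...]
  -0.2855  0.014 ]
side lip 0.68 [297.9 252.5] [0.552  0.0121 0.036 ]
side shelf 0.78 [307.1 269.1] [0.4858 0.0068 0.033 ]
side hood 0.58 [290.6 219.1] [0.6356 0.0081 0.08  ]
side thermal_block 0.81 [181.  304.2] [0.4835 0.3063 0.    ]
side thermal_block 0.37 [268.8 296.7] [0.4521 0.1083 0.    ]
side slide_tray 0.87 [431.6 296.5] [ 0.346  -0.2518  0.    ]
side slide_tray 0.84 [424.9 258.7] [ 0.4835 -0.2964 -0.    ]
side blue_cap 0.84 [150.5 316.9] [0.4596 0.376  0.    ]
side vial_a 0.81 [269.8 293.6] [0.4623 0.1037 0.    ]
side vial_a 0.8 [464.1 260.6] [ 0.4486 -0.3861 -0.    ]
side vial_a 0.62 [203.5 314.7] [0.4333 0.2615 0.    ]
side red_cap 0.47 [413.2 242.5] [ 0.5562 -0.296   0.    ]
1.3
```

View pics/t1.png

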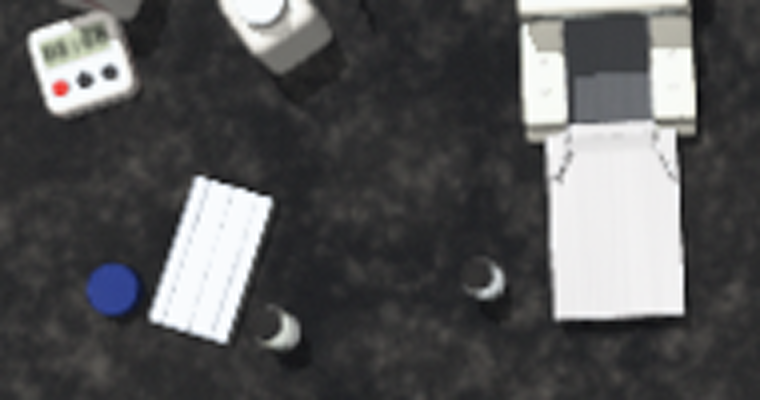

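View pics/s1.png

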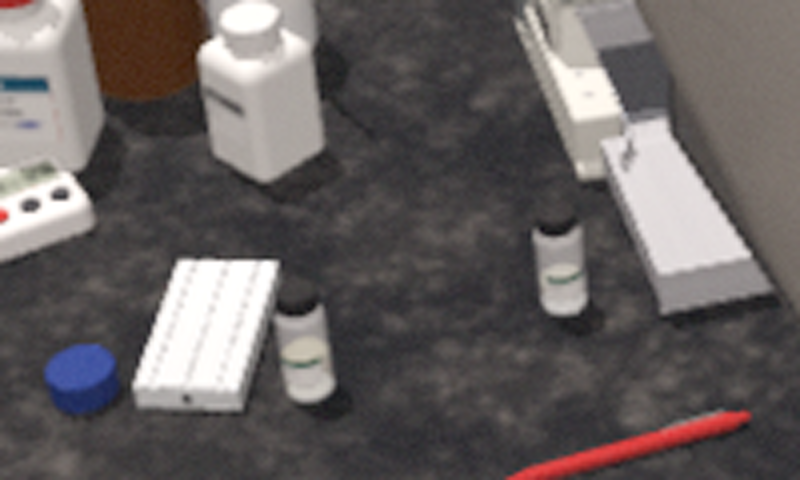

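```bash
python3 - <<'E'
import cv2
im=cv2.imread('pics/top0.png')
cv2.imwrite('pics/t2.png',cv2.resize(im[135:280,270:350],None,fx=4,fy=4,interpolation=cv2.INTER_CUBIC))
cv2.imwrite('pics/t3.png',cv2.resize(im[200:325,370:460],None,fx=4,fy=4,interpolation=cv2.INTER_CUBIC))
E
```

```text
(no output)
```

View pics/t2.png

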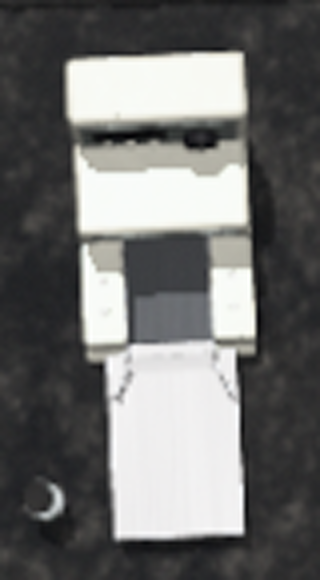

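View pics/t3.png

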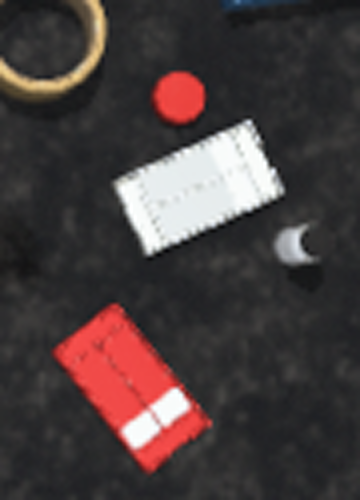

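```bash
cat >> h.py <<'E'
from scipy.optimize import minimize
def boxmask(c,x,y,yaw,z0=0.,L=.110,W=.058,H=.016,s=4):
    P=np.array([[a*L/2,b*W/2,k*H+z0] for a in(-1,1) for b in(-1,1) for k in(0,1)])
    P[:,:2]=P[:,:2]@np.array([[np.cos(yaw),np.sin(yaw)],[-np.sin(yaw),np.cos(yaw)]])+[x,y]
    h=cv2.convexHull(proj(c,P).astype(np.float32))[:,0]
    m=np.zeros((480*s,640*s),np.uint8); cv2.fillPoly(m,[np.round((h+.5)*s*16).astype(np.int32)],1,shift=4); return cv2.resize(m.astype(np.float32),(640,480),interpolation=cv2.INTER_AREA)
def fitbox(ms,p0,z0=0.):
    def f(p):
        e=0
        for c,m in ms.items():
            b=boxmask(c,p[0],p[1],p[2],z0); e+=np.abs(b-m).sum()/m.sum()
        return e
    s=minimize(f,p0,method='Nelder-Mead',options=dict(initial_simplex=np.array([p0]+[np.array(p0)+d for d in np.diag([.006,.006,.06])]),xatol=1e-4,fatol=1e-4)); return s.x,s.fun
E
cat > m1.py <<'E'
from h import *
np.set_printoptions(precision=4,suppress=True)
im={c:cv2.imread(f'pics/{c}0.png') for c in('top','side')}
for q,p0 in (('thermal_block',(.475,.302,-.31)),('slide_tray',(.482,-.303,-1.15))):
    ms={}
    for c in('top','side'):
        imaging.grab_frame(c)
        ds=imaging.cut_out(c,q)
        d=min(ds,key=lambda d:np.linalg.norm(ray(c,d['position'],.016)[0][:2]-p0[:2])); ms[c]=d['region'].astype(np.float32)
    for k in (ms,{'top':ms['top']},{'side':ms['side']}): print(q,list(k),*fitbox(k,p0))
g=cv2.cvtColor(im['top'],cv2.COLOR_BGR2GRAY).astype(float)
# shelf edges: subpixel half-level
def edge(prof,xs):
    d=np.abs(np.diff(prof)); i=d.argmax(); sl=slice(max(i-2,0),i+3); return (xs[:-1]+.5)[sl]@d[sl]/d[sl].sum()
L=np.array([[edge(g[y,288:306],np.arange(288,306)),y] for y in range(238,266)])
Rr=np.array([[edge(g[y,322:342],np.arange(322,342)),y] for y in range(238,266)])
F=np.array([[x,edge(g[260:280,x],np.arange(260,280))] for x in range(303,328)])
for n,e in (('L',L),('R',Rr),('F',F)):
    w=ray('top',e,.033)[:,:2]; v=cv2.fitLine(w.astype(np.float32),cv2.DIST_HUBER,0,1e-4,1e-4).ravel(); print(n,v,np.degrees(np.arctan2(v[1],v[0])))
E
python3 m1.py
```

```text
thermal_block ['top', 'side'] [ 0.4803  0.304  -0.317 ] 0.1568799763917923
thermal_block ['top'] [ 0.4794  0.3027 -0.3166] 0.07825134694576263
thermal_block ['side'] [ 0.481   0.3049 -0.3231] 0.03915662690997124
slide_tray ['top', 'side'] [ 0.4855 -0.3023 -1.168 ] 0.2183486819267273
slide_tray ['top'] [ 0.4835 -0.3035 -1.1757] 0.0675722137093544
slide_tray ['side'] [ 0.4872 -0.3015 -1.1877] 0.08158052712678909
L [0.9997 0.0234 0.4749 0.0531] 1.3391641
R [ 0.9998  0.0186  0.462  -0.0419] 1.0675192
F [ 0.0269 -0.9996  0.425  -0.006 ] -88.45628
```

```bash
cat >> h.py <<'E'
import sys
def Rt(phi):  # tool y at world angle phi (deg), z down
    p=np.radians(phi); y=np.array([np.cos(p),np.sin(p),0]); z=np.array([0,0,-1.]); return np.c_[np.cross(y,z),y,z]
def go(x,y,z,phi,tilt=0):
    o=r.get_obs(); R0=R.from_rotvec(o['orientation']).as_matrix(); Rn=Rt(phi)@R.from_rotvec([0,np.radians(tilt),0]).as_matrix()
    d=R0.T@(np.array([x,y,z])-o['tcp_pos'])*100; w=np.degrees(R.from_matrix(R0.T@Rn).as_rotvec())
    yy=R0[:,1]
    print('clk %.2f tcp %s yang %.1f grip %.4f F %s'%(o['clock'],np.round(o['tcp_pos'],4),np.degrees(np.arctan2(yy[1],yy[0])),o['grip_width'],np.round(o['contact_force'],1)),'q',np.round(o['joints'],2))
    print(' -> xyz cm',np.round(d,2),'rot deg',np.round(w,2))
E
cat > go.py <<'E'
from h import *
a=[float(v) for v in sys.argv[1:]]; go(*a)
E
python3 go.py .4992 .2976 .10 71.8; python3 go.py .4992 .2976 .0 71.8
```

```text
clk 1.70 tcp [0.2446 0.6291 0.2016] yang 68.8 grip 0.0852 F [ 0.1 -1.1 -0.7] q [-1.31  0.48  0.02  1.56 -0.01  1.11 -0.08]
 -> xyz cm [-35.74 -21.67  10.16] rot deg [-0.   -0.   -3.04]
clk 1.70 tcp [0.2446 0.6291 0.2016] yang 68.8 grip 0.0852 F [ 0.1 -1.1 -0.7] q [-1.31  0.48  0.02  1.56 -0.01  1.11 -0.08]
 -> xyz cm [-35.74 -21.67  20.16] rot deg [-0.   -0.   -3.04]
```

>>> jog_arm --rows '[{"xyz": [-3.5, -2.1, 0], "delta_rot": [0, 0, -1]}, {"xyz": [-7, -4.2, 0], "delta_rot": [0, 0, -2]}, {"xyz": [-10.5, -6.3, 0], "delta_rot": [0, 0, -3]}, {"xyz": [-14, -8.4, 0], "delta_rot": [0, 0, -3]}, {"xyz": [-17.5, -10.5, 0], "delta_rot": [0, 0, -3]}]' --grip_force 80

```text
$.rows[0]: bad value
```

```bash
python3 go.py .4992 .2976 .10 71.8
```

```text
clk 1.70 tcp [0.2446 0.6291 0.2016] yang 68.8 grip 0.0852 F [ 0.1 -1.1 -0.7] q [-1.31  0.48  0.02  1.56 -0.01  1.11 -0.08]
 -> xyz cm [-35.74 -21.67  10.16] rot deg [-0.   -0.   -3.04]
```

Fingers value apparently must be in every row.

>>> jog_arm --rows '[{"xyz": [-3.5, -2.1, 0], "delta_rot": [0, 0, -1], "fingers": 0}, {"xyz": [-7, -4.2, 0], "delta_rot": [0, 0, -2], "fingers": 0}, {"xyz": [-10.5, -6.3, 0], "delta_rot": [0, 0, -3], "fingers": 0}, {"xyz": [-14, -8.4, 0], "delta_rot": [0, 0, -3], "fingers": 0}, {"xyz": [-17.5, -10.5, 0], "delta_rot": [0, 0, -3], "fingers": 0}]' --grip_force 80

```text
clock: 2.12
tcp_pos: [0.3706, 0.4663, 0.2018]
orientation: [0.498, 3.102, 0.001]
contact_force: [0.4, 0.4, -0.2]
grip_width: 0.0852
```

```bash
python3 go.py .4992 .2976 .10 71.8
```

```text
clk 2.12 tcp [0.3706 0.4663 0.2018] yang 71.8 grip 0.0852 F [ 0.4  0.4 -0.2] q [-1.05  0.35  0.06  1.76 -0.02  1.04  0.27]
 -> xyz cm [-17.49 -12.    10.18] rot deg [ 0.03  0.01 -0.03]
```

>>> jog_arm --rows '[{"xyz": [-3, -2, 1], "delta_rot": [0, 0, 0], "fingers": 0}, {"xyz": [-6.5, -4.5, 3], "delta_rot": [0, 0, 0], "fingers": 0}, {"xyz": [-10, -7, 5], "delta_rot": [0, 0, 0], "fingers": 0}, {"xyz": [-13.5, -9.3, 7], "delta_rot": [0, 0, 0], "fingers": 0}, {"xyz": [-17.5, -12, 9], "delta_rot": [0, 0, 0], "fingers": 0}]'

```text
clock: 2.53
tcp_pos: [0.4849, 0.3156, 0.1218]
orientation: [0.497, 3.102, 0.001]
contact_force: [0.6, 1.3, -0.3]
grip_width: 0.0856
```

>>> jog_arm --rows '[{"xyz": [0, 0, 0.2], "delta_rot": [0, 0, 0], "fingers": 0}, {"xyz": [0, 0, 0.2], "delta_rot": [0, 0, 0], "fingers": 0}, {"xyz": [0, 0, 0.2], "delta_rot": [0, 0, 0], "fingers": 0}, {"xyz": [0, 0, 0.2], "delta_rot": [0, 0, 0], "fingers": 0}, {"xyz": [0, 0, 0.2], "delta_rot": [0, 0, 0], "fingers": 0}]'

```text
clock: 2.95
tcp_pos: [0.4842, 0.3178, 0.1205]
orientation: [0.492, 3.102, 0.004]
contact_force: [-0.4, 0.5, 0.9]
grip_width: 0.0854
```

```bash
python3 go.py .4992 .2976 .0 71.8
python3 - <<'E'
from h import *
save('side','s2.png',(100,160,340,340),3); save('top','t4.png',(160,130,350,290),4)
E
```

```text
clk 2.95 tcp [0.4842 0.3178 0.1205] yang 72.0 grip 0.0854 F [-0.4  0.5  0.9] q [-0.77  0.41  0.11  1.87 -0.06  0.86  0.62]
 -> xyz cm [-2.04 -1.49 12.05] rot deg [0.15 0.03 0.17]
```

View pics/s2.png

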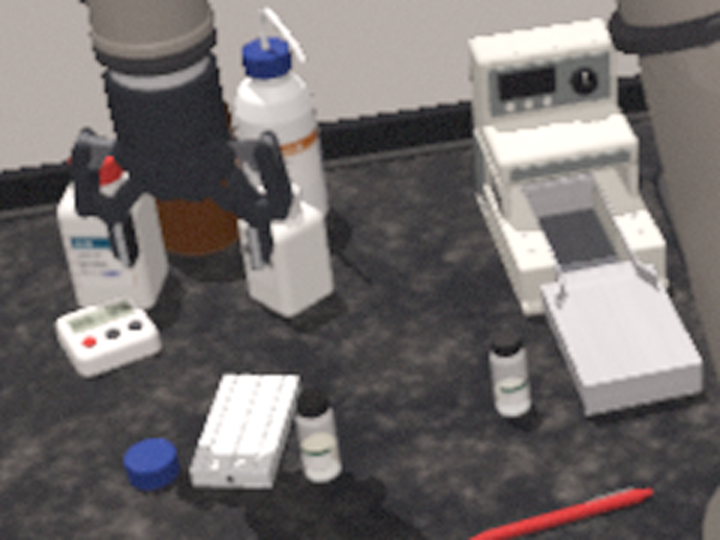

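View pics/t4.png

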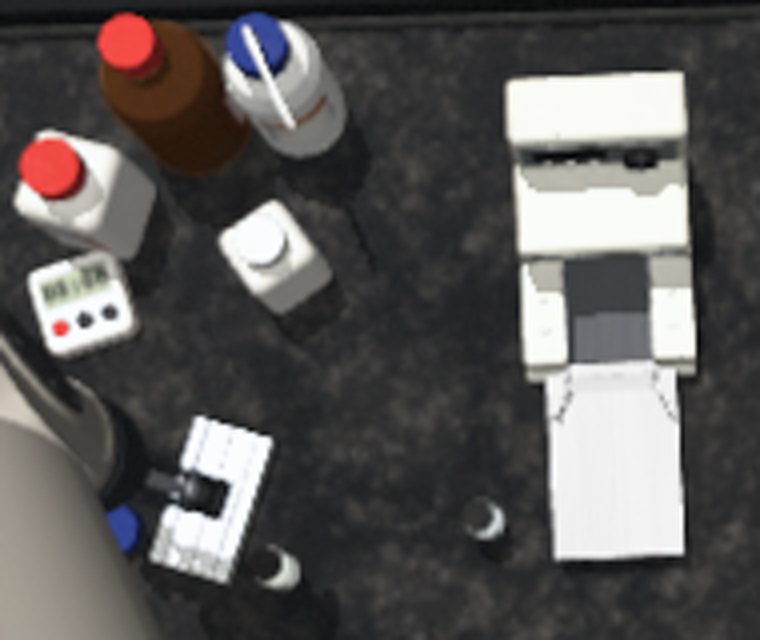

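```bash
python3 - <<'E'
from h import *
im=save('side','s3.png',(270,200,345,300),7)
np.set_printoptions(precision=4,suppress=True)
print(ray('side',[295.7,288.3],.033),ray('side',[332.3,281.7],.033))
# predicted
for P in ((.6245,.010,.022),(.623,.009,.022)):
    c,s=np.cos(P[2]),np.sin(P[2])
    q=[[P[0]+c*a-s*b,P[1]+s*a+c*b,z] for a,b,z in((-.198,.047,.033),(-.198,-.047,.033),(-.198,.047,.0),(-.198,-.047,.0),(-.058,.031,.036),(-.058,-.031,.036),(.010,.06,.108),(.01,-.06,.108))]
    print(np.round((proj('side',q)-[270,200])*7),'\n',np.round((proj('top',q)-[160,130])*4))
E
```

```text
[[0.425  0.0501 0.033 ]] [[ 0.424  -0.0364  0.033 ]]
[[172. 619.]
 [447. 563.]
 [175. 696.]
 [447. 640.]
 [109. 358.]
 [279. 326.]
 [-29.  99.]
 [299.  42.]] 
 [[551. 556.]
 [682. 550.]
 [554. 558.]
 [681. 552.]
 [564. 362.]
 [650. 358.]
 [513. 252.]
 [687. 243.]]
[[176. 621.]
 [452. 565.]
 [179. 698.]
 [451. 642.]
 [113. 360.]
 [283. 328.]
 [-25. 100.]
 [303.  44.]] 
 [[553. 558.]
 [683. 552.]
 [555. 560.]
 [682. 554.]
 [566. 364.]
 [651. 360.]
 [515. 254.]
 [688. 245.]]
```

View pics/s3.png

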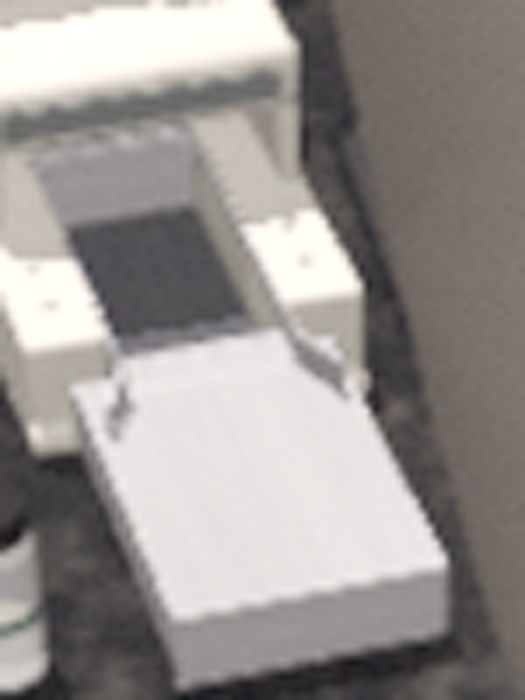

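>>> jog_arm --rows '[{"xyz": [-1, -0.8, 1.5], "delta_rot": [0, 0, 0], "fingers": 0}, {"xyz": [-2, -1.5, 4], "delta_rot": [0, 0, 0], "fingers": 0}, {"xyz": [-2, -1.5, 6], "delta_rot": [0, 0, 0], "fingers": 0}, {"xyz": [-2, -1.5, 7], "delta_rot": [0, 0, 0], "fingers": 0}, {"xyz": [-2, -1.5, 8], "delta_rot": [0, 0, 0], "fingers": 0}]'

```text
clock: 3.52
tcp_pos: [0.4984, 0.297, 0.0395]
orientation: [0.493, 3.103, 0.002]
contact_force: [0.3, -0.1, 0.3]
grip_width: 0.0852
```

```bash
python3 go.py .4992 .2976 .0 71.8
python3 - <<'E'
from h import *
save('side','s4.png',(130,200,270,340),5)
E
```

```text
clk 3.52 tcp [0.4984 0.297  0.0395] yang 71.9 grip 0.0852 F [ 0.3 -0.1  0.3] q [-0.72  0.52  0.1   1.92 -0.08  0.7   0.68]
 -> xyz cm [-0.06  0.07  3.95] rot deg [ 0.09 -0.01  0.15]
```

View pics/s4.png

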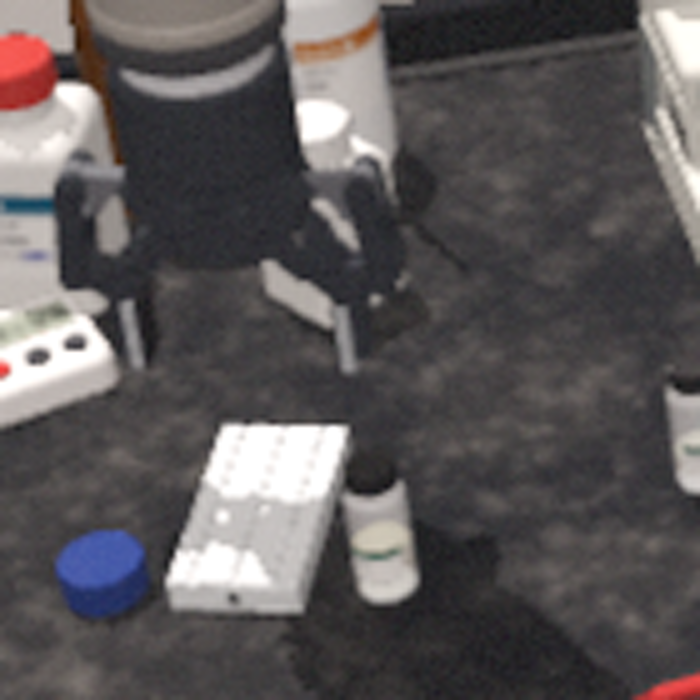

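```bash
python3 - <<'E'
from h import *
p=np.radians(71.9); l=np.array([np.cos(p),np.sin(p),0])
for z in(.045,.053): print(proj('side',[np.array([.4984,.297,z])+s*.0435*l for s in(1,-1)]))
E
```

```text
[[162.69297767 283.87390576]
 [200.80476909 284.53554587]]
[[162.14167004 281.1281356 ]
 [200.38051162 281.78544335]]
```

```bash
python3 - <<'E'
from h import *
im=imaging.grab_frame('side')[240:300,140:220]; im=np.clip((im/255.)**.45*255,0,255).astype(np.uint8)
cv2.imwrite('pics/s5.png',cv2.resize(im,None,fx=9,fy=9,interpolation=cv2.INTER_CUBIC))
im=imaging.grab_frame('top')[210:290,175:255]; im=np.clip((im/255.)**.45*255,0,255).astype(np.uint8)
cv2.imwrite('pics/t5.png',cv2.resize(im,None,fx=7,fy=7,interpolation=cv2.INTER_CUBIC))
print(r.get_obs()['tcp_pos'])
E
```

```text
[0.49847569 0.29727278 0.04020674]
```

View pics/s5.png

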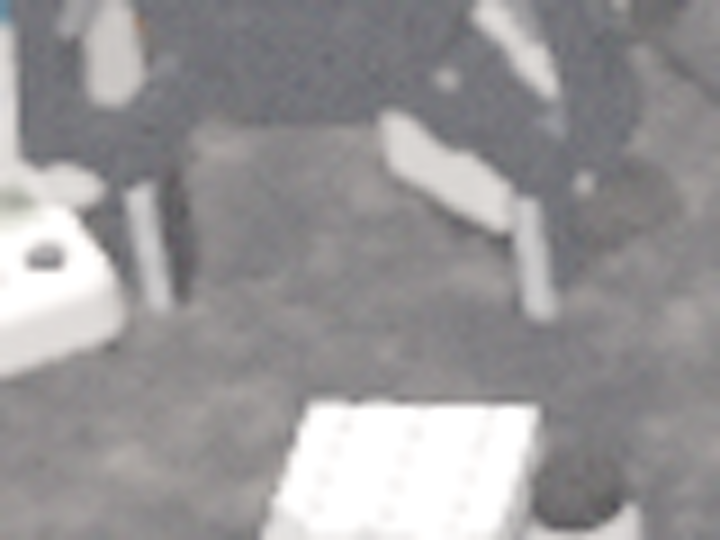

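View pics/t5.png

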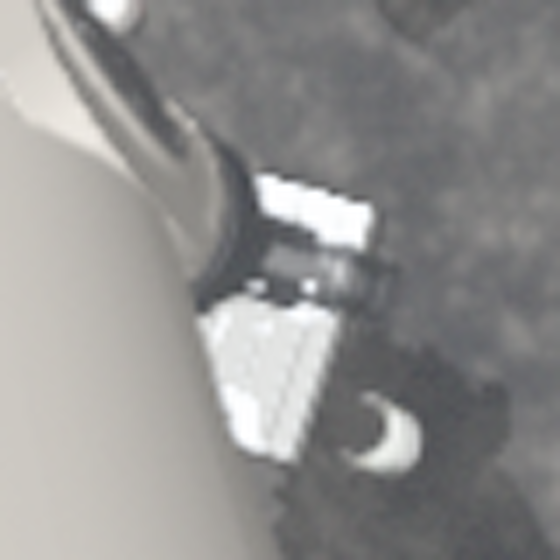

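```bash
python3 - <<'E'
from h import *
p=np.radians(71.9); l=np.array([np.cos(p),np.sin(p),0]);u=np.array([l[1],-l[0],0])
c=np.array([.4985,.297,0])
for z in(.053,.073,.115):
  print(z,'side',np.round((proj('side',[c+[0,0,z]+s*.05*l+k*.011*u for s in(1,-1) for k in (-1,1)])-[140,240])*9).tolist(),'top',np.round((proj('top',[c+[0,0,z]+s*.05*l+k*.011*u for s in(1,-1) for k in (-1,1)])-[175,210])*7).tolist())
E
```

```text
0.053 side [[163.0, 397.0], [184.0, 342.0], [561.0, 404.0], [577.0, 349.0]] top [[128.0, 240.0], [145.0, 189.0], [362.0, 310.0], [378.0, 258.0]]
0.073 side [[150.0, 335.0], [172.0, 280.0], [551.0, 341.0], [568.0, 286.0]] top [[114.0, 236.0], [131.0, 183.0], [352.0, 306.0], [368.0, 254.0]]
0.115 side [[122.0, 200.0], [145.0, 145.0], [531.0, 206.0], [548.0, 152.0]] top [[84.0, 225.0], [102.0, 171.0], [329.0, 298.0], [347.0, 243.0]]
```

>>> jog_arm --rows '[{"xyz": [0, 0, 0.6], "delta_rot": [0, 0, 0], "fingers": 0}, {"xyz": [0, 0, 1.2], "delta_rot": [0, 0, 0], "fingers": 0}, {"xyz": [0, 0, 1.8], "delta_rot": [0, 0, 0], "fingers": 0}, {"xyz": [0, 0, 2.4], "delta_rot": [0, 0, 0], "fingers": 0}, {"xyz": [0, 0, 2.8], "delta_rot": [0, 0, 0], "fingers": 0}]'

```text
clock: 4.08
tcp_pos: [0.4982, 0.2972, 0.0115]
orientation: [-0.492, -3.103, -0.002]
contact_force: [0.1, -1.4, 0.5]
grip_width: 0.0853
```

```bash
python3 go.py .4992 .2976 .0 71.8
python3 - <<'E'
from h import *
im=imaging.grab_frame('side')[240:330,140:230]; im=np.clip((im/255.)**.6*255,0,255).astype(np.uint8)
cv2.imwrite('pics/s6.png',cv2.resize(im,None,fx=6,fy=6,interpolation=cv2.INTER_CUBIC))
E
```

```text
clk 4.08 tcp [0.4982 0.2972 0.0115] yang 72.0 grip 0.0853 F [ 0.1 -1.4  0.5] q [-0.71  0.57  0.09  1.93 -0.08  0.65  0.69]
 -> xyz cm [-0.08  0.07  1.15] rot deg [ 0.07 -0.02  0.18]
```

View pics/s6.png

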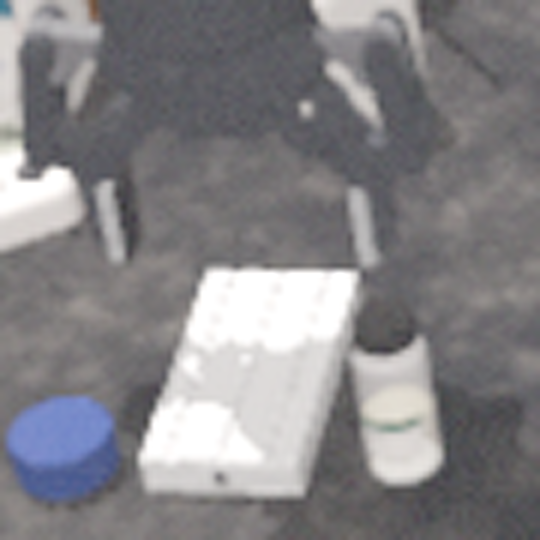

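```bash
python3 - <<'E'
from h import *
for z in (.0245,.04,.05): print(z,ray('side',[[159.5,283],[202,283.5]],z))
E
python3 - <<'E'
from h import *
im=imaging.grab_frame('top')[220:290,175:255]; im=np.clip((im/255.)**.45*255,0,255).astype(np.uint8)
cv2.imwrite('pics/t6.png',cv2.resize(im,None,fx=8,fy=8,interpolation=cv2.INTER_CUBIC))
E
```

```text
0.0245 [[0.54368458 0.34635873 0.0245    ]
 [0.51364928 0.25171394 0.0245    ]]
0.04 [[0.52363581 0.3453903  0.04      ]
 [0.49411674 0.25237223 0.04      ]]
0.05 [[0.51070111 0.3447655  0.05      ]
 [0.4815151  0.25279693 0.05      ]]
```

View pics/t6.png

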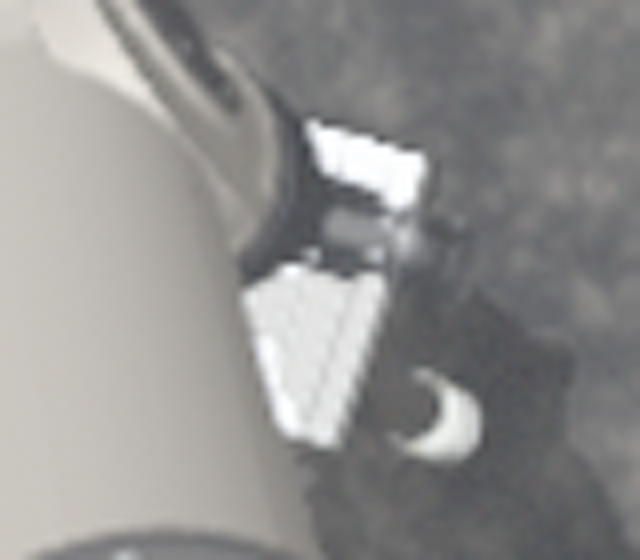

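```bash
python3 - <<'E'
from h import *
for z in (0,.016,.03,.06,.09,.12,.2): print(z,np.round((proj('top',[.4982,.2972,z])-[175,220])*8),np.round((proj('side',[.4982,.2972,z])-[140,240])*6))
print(np.round((proj('top',[[.4802+.055*.95,.3038-.055*.312,.016],[.4802-.055*.95,.3038+.055*.312,.016]])-[175,220])*8))
E
```

```text
0 [[323. 219.]] [[266. 356.]]
0.016 [[313. 215.]] [[260. 325.]]
0.03 [[304. 212.]] [[255. 296.]]
0.06 [[284. 204.]] [[244. 235.]]
0.09 [[263. 196.]] [[233. 171.]]
0.12 [[242. 187.]] [[222. 107.]]
0.2 [[179. 162.]] [[189. -75.]]
[[341. 122.]
 [248. 409.]]
```

```bash
python3 - <<'E'
from h import *
def ov(c,p,src,crop,f,name,z0=0):
    im=cv2.imread(src); o=cv2.resize(im[crop[1]:crop[3],crop[0]:crop[2]],None,fx=f,fy=f,interpolation=cv2.INTER_NEAREST)
    L,W=.055,.029; yw=p[2]
    P=np.array([[a*L*np.cos(yw)-b*W*np.sin(yw)+p[0],a*L*np.sin(yw)+b*W*np.cos(yw)+p[1],z] for z in(0,.016) for a,b in((1,1),(1,-1),(-1,-1),(-1,1))])
    q=((proj(c,P)+.5-crop[:2])*f).astype(int)
    for k,col in((0,(0,255,0)),(4,(0,0,255))): cv2.polylines(o,[q[k:k+4]],True,col,1)
    cv2.imwrite(name,o)
ov('top',(.4802,.3038,-.317),'pics/top0.png',(185,220,245,290),8,'pics/o1.png')
ov('side',(.4802,.3038,-.317),'pics/side0.png',(155,270,225,335),8,'pics/o2.png')
E
```

```text
(no output)
```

View pics/o1.png

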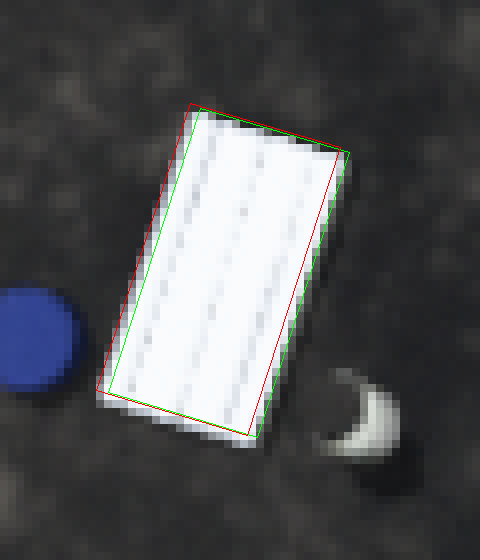

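View pics/o2.png

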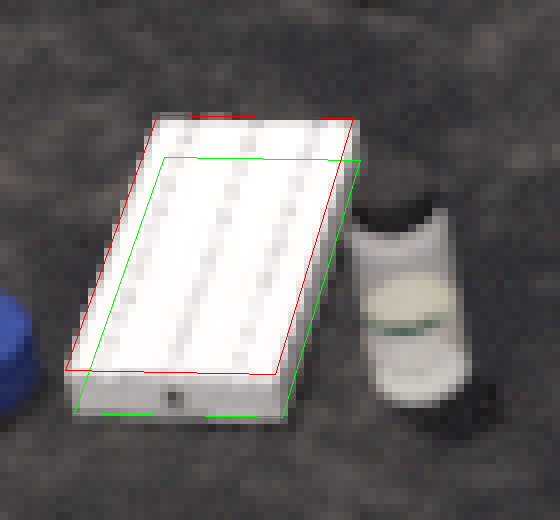

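>>> jog_arm --rows '[{"xyz": [0, 0, 0.3], "delta_rot": [0, 0, 0], "fingers": 0}, {"xyz": [0, 0, 0.6], "delta_rot": [0, 0, 0], "fingers": 0}, {"xyz": [0, 0, 0.9], "delta_rot": [0, 0, 0], "fingers": 0}, {"xyz": [0, 0, 1.0], "delta_rot": [0, 0, 0], "fingers": 0}, {"xyz": [0, 0, 1.0], "delta_rot": [0, 0, 0], "fingers": 0}]'

```text
clock: 4.6
tcp_pos: [0.4978, 0.2967, 0.001]
orientation: [-0.492, -3.102, -0.0]
contact_force: [-0.9, -0.2, 0.4]
grip_width: 0.0851
```

```bash
python3 go.py .4992 .2976 .0 71.8
python3 - <<'E'
from h import *
im=imaging.grab_frame('side')[240:330,140:230]; im=np.clip((im/255.)**.6*255,0,255).astype(np.uint8)
cv2.imwrite('pics/s7.png',cv2.resize(im,None,fx=6,fy=6,interpolation=cv2.INTER_CUBIC))
E
```

```text
clk 4.60 tcp [0.4978 0.2967 0.001 ] yang 72.0 grip 0.0851 F [-0.9 -0.2  0.4] q [-0.71  0.58  0.09  1.93 -0.09  0.63  0.69]
 -> xyz cm [-0.11  0.13  0.1 ] rot deg [-0.   -0.07  0.17]
```

View pics/s7.png

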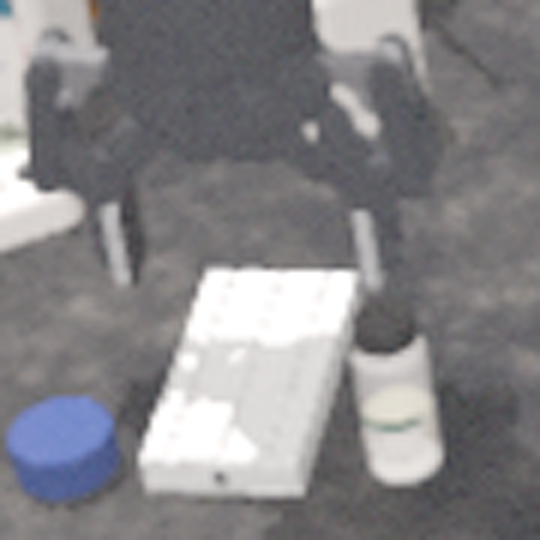

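>>> jog_arm --rows '[{"xyz": [0, 0, 0], "delta_rot": [0, 0, 0], "fingers": 0.2}, {"xyz": [0, 0, 0], "delta_rot": [0, 0, 0], "fingers": 0.2}, {"xyz": [0, 0, 0], "delta_rot": [0, 0, 0], "fingers": 0.2}, {"xyz": [0, 0, 0], "delta_rot": [0, 0, 0], "fingers": 0.2}, {"xyz": [0, 0, 0], "delta_rot": [0, 0, 0], "fingers": 0.2}]' --grip_force 30

```text
clock: 5.07
tcp_pos: [0.4979, 0.2969, 0.0013]
orientation: [-0.492, -3.102, -0.001]
contact_force: [-0.5, 0.1, 0.2]
grip_width: 0.0684
```

```bash
python3 go.py .4992 .2976 .0 71.8
python3 - <<'E'
from h import *
im=imaging.grab_frame('side')[240:330,140:230]; im=np.clip((im/255.)**.6*255,0,255).astype(np.uint8)
cv2.imwrite('pics/s8.png',cv2.resize(im,None,fx=6,fy=6,interpolation=cv2.INTER_CUBIC))
E
```

```text
clk 5.07 tcp [0.4979 0.2969 0.0013] yang 72.0 grip 0.0684 F [-0.5  0.1  0.2] q [-0.71  0.58  0.09  1.93 -0.09  0.63  0.69]
 -> xyz cm [-0.1   0.11  0.13] rot deg [ 0.02 -0.05  0.17]
```

View pics/s8.png

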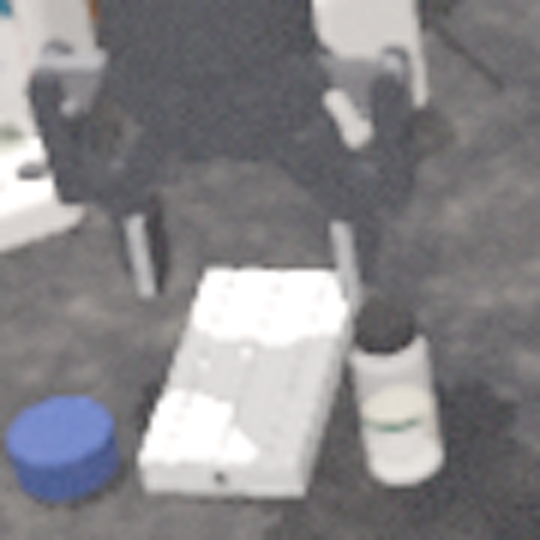

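```bash
python3 - <<'E'
from h import *
p=np.radians(72); l=np.array([np.cos(p),np.sin(p),0]);u=np.array([l[1],-l[0],0])
c=np.array([.4979,.2969,0])
for z in(.008,.03,.04):
  for k in(-.011,.011): print(z,k,np.round((proj('side',[c+[0,0,z]+s*l+k*u for s in(.048,.034,-.034,-.048)])+.5-[140,240])*6).tolist())
E
```

```text
0.008 -0.011 [[136.0, 361.0], [172.0, 361.0], [350.0, 364.0], [386.0, 365.0]]
0.008 0.011 [[150.0, 323.0], [186.0, 324.0], [361.0, 327.0], [397.0, 327.0]]
0.03 -0.011 [[127.0, 316.0], [164.0, 317.0], [342.0, 320.0], [379.0, 320.0]]
0.03 0.011 [[141.0, 279.0], [177.0, 280.0], [354.0, 283.0], [390.0, 283.0]]
0.04 -0.011 [[123.0, 296.0], [160.0, 296.0], [339.0, 299.0], [376.0, 300.0]]
0.04 0.011 [[137.0, 259.0], [173.0, 259.0], [351.0, 262.0], [387.0, 263.0]]
```

>>> jog_arm --rows '[{"xyz": [0, 0, 0.1], "delta_rot": [0, 0, 0], "fingers": 0.2}, {"xyz": [0, 0, 0.2], "delta_rot": [0, 0, 0], "fingers": 0.2}, {"xyz": [0, 0, 0.3], "delta_rot": [0, 0, 0], "fingers": 0.2}, {"xyz": [0, 0, 0.4], "delta_rot": [0, 0, 0], "fingers": 0.2}, {"xyz": [0, 0, 0.4], "delta_rot": [0, 0, 0], "fingers": 0.2}]'

```text
clock: 5.53
tcp_pos: [0.4977, 0.2968, -0.0031]
orientation: [-0.492, -3.102, -0.0]
contact_force: [0.3, 0.5, -0.5]
grip_width: 0.0682
```

```bash
python3 go.py .4992 .2976 .0 71.8
python3 - <<'E'
from h import *
im=imaging.grab_frame('top')[210:290,175:255]; im=np.clip((im/255.)**.4*255,0,255).astype(np.uint8)
cv2.imwrite('pics/t9.png',cv2.resize(im,None,fx=7,fy=7,interpolation=cv2.INTER_CUBIC))
im=imaging.grab_frame('side')[240:330,140:230]; im=np.clip((im/255.)**.6*255,0,255).astype(np.uint8)
cv2.imwrite('pics/s9.png',cv2.resize(im,None,fx=6,fy=6,interpolation=cv2.INTER_CUBIC))
E
```

```text
clk 5.53 tcp [ 0.4977  0.2968 -0.0031] yang 72.0 grip 0.0682 F [ 0.3  0.5 -0.5] q [-0.71  0.59  0.09  1.94 -0.09  0.62  0.69]
 -> xyz cm [-0.11  0.13 -0.31] rot deg [-0.01 -0.07  0.17]
```

View pics/t9.png

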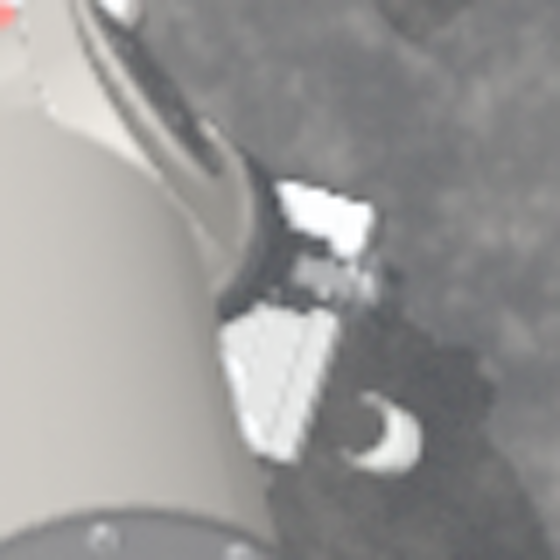

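View pics/s9.png

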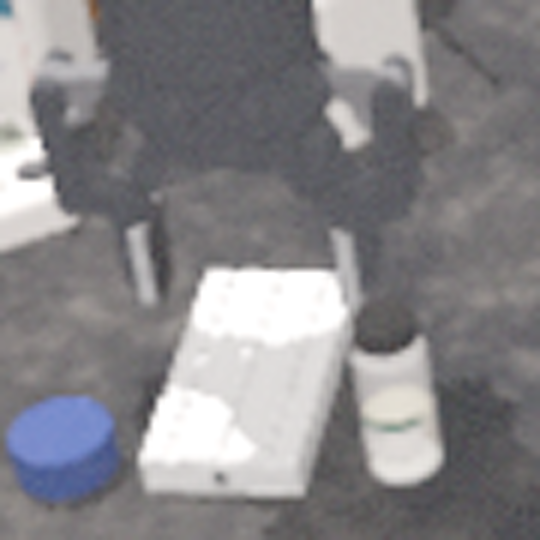

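```bash
python3 - <<'E'
from h import *
a=imaging.grab_frame('side').astype(float); cv2.imwrite('pics/cur.png',a)
b=cv2.imread('pics/side0.png').astype(float)
d=np.abs(cv2.GaussianBlur(a,(3,3),0)-cv2.GaussianBlur(b,(3,3),0)).max(2)[240:330,140:230]
cv2.imwrite('pics/d9.png',cv2.resize(np.clip(d*5,0,255).astype(np.uint8),None,fx=6,fy=6,interpolation=cv2.INTER_CUBIC))
E
```

```text
[ WARN:0@1.803] global loadsave.cpp:1063 imwrite_ Unsupported depth image for selected encoder is fallbacked to CV_8U.
```

View pics/d9.png

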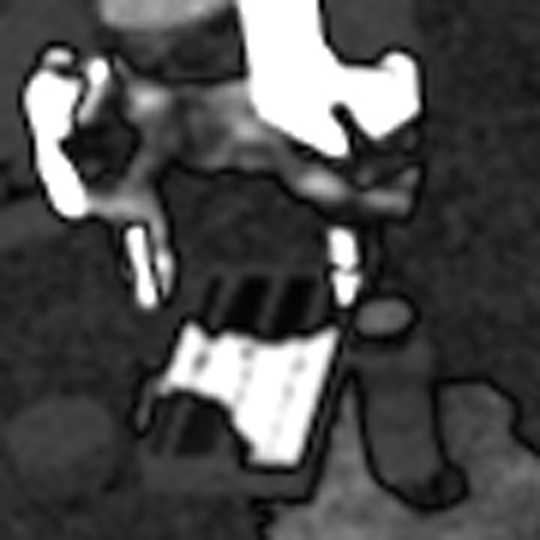

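>>> jog_arm --rows '[{"xyz": [0, 0, 0.2], "delta_rot": [0, 0, 0], "fingers": 0.2}, {"xyz": [0, 0, 0.4], "delta_rot": [0, 0, 0], "fingers": 0.2}, {"xyz": [0, 0, 0.6], "delta_rot": [0, 0, 0], "fingers": 0.2}, {"xyz": [0, 0, 0.8], "delta_rot": [0, 0, 0], "fingers": 0.2}, {"xyz": [0, 0, 0.8], "delta_rot": [0, 0, 0], "fingers": 0.2}]'

```text
clock: 6.1
tcp_pos: [0.4976, 0.2967, -0.0113]
orientation: [-0.492, -3.101, 0.0]
contact_force: [0.5, -0.1, 0.7]
grip_width: 0.0682
```

```bash
python3 go.py .4992 .2976 .0 71.8
python3 - <<'E'
from h import *
im=imaging.grab_frame('side')[240:330,140:230]; im=np.clip((im/255.)**.6*255,0,255).astype(np.uint8)
cv2.imwrite('pics/s10.png',cv2.resize(im,None,fx=6,fy=6,interpolation=cv2.INTER_CUBIC))
E
```

```text
clk 6.10 tcp [ 0.4976  0.2967 -0.0113] yang 72.0 grip 0.0682 F [ 0.5 -0.1  0.7] q [-0.71  0.6   0.09  1.94 -0.09  0.6   0.69]
 -> xyz cm [-0.12  0.13 -1.13] rot deg [-0.02 -0.08  0.17]
```

View pics/s10.png

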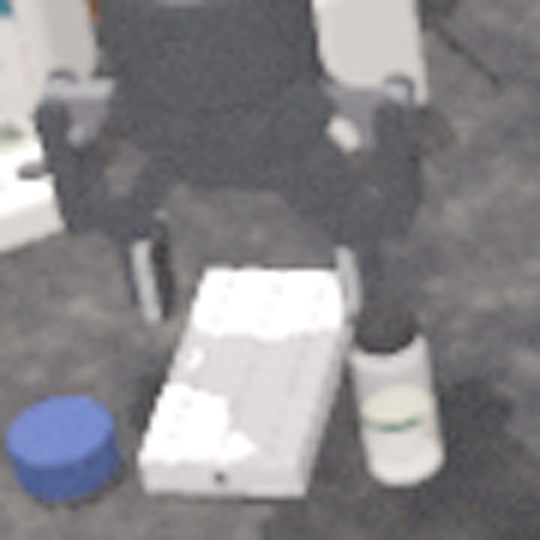

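>>> jog_arm --rows '[{"xyz": [0, 0, 0.2], "delta_rot": [0, 0, 0], "fingers": 0.2}, {"xyz": [0, 0, 0.4], "delta_rot": [0, 0, 0], "fingers": 0.2}, {"xyz": [0, 0, 0.6], "delta_rot": [0, 0, 0], "fingers": 0.2}, {"xyz": [0, 0, 0.8], "delta_rot": [0, 0, 0], "fingers": 0.2}, {"xyz": [0, 0, 0.8], "delta_rot": [0, 0, 0], "fingers": 0.2}]'

```text
clock: 6.57
tcp_pos: [0.4974, 0.2965, -0.0196]
orientation: [-0.492, -3.101, 0.001]
contact_force: [0.6, 0.2, -0.6]
grip_width: 0.0683
```

```bash
python3 go.py .4992 .2976 .0 71.8
python3 - <<'E'
from h import *
im=imaging.grab_frame('side')[240:330,140:230]; im=np.clip((im/255.)**.6*255,0,255).astype(np.uint8)
cv2.imwrite('pics/s11.png',cv2.resize(im,None,fx=6,fy=6,interpolation=cv2.INTER_CUBIC))
im=imaging.grab_frame('top')[210:290,175:255]; im=np.clip((im/255.)**.4*255,0,255).astype(np.uint8)
cv2.imwrite('pics/t11.png',cv2.resize(im,None,fx=7,fy=7,interpolation=cv2.INTER_CUBIC))
E
```

```text
clk 6.57 tcp [ 0.4974  0.2965 -0.0196] yang 72.0 grip 0.0683 F [ 0.6  0.2 -0.6] q [-0.71  0.62  0.08  1.94 -0.09  0.59  0.69]
 -> xyz cm [-0.14  0.16 -1.96] rot deg [-0.05 -0.1   0.17]
```

View pics/s11.png

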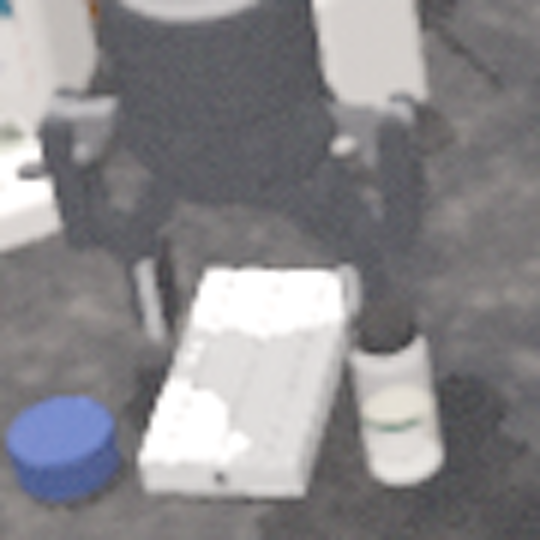

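View pics/t11.png

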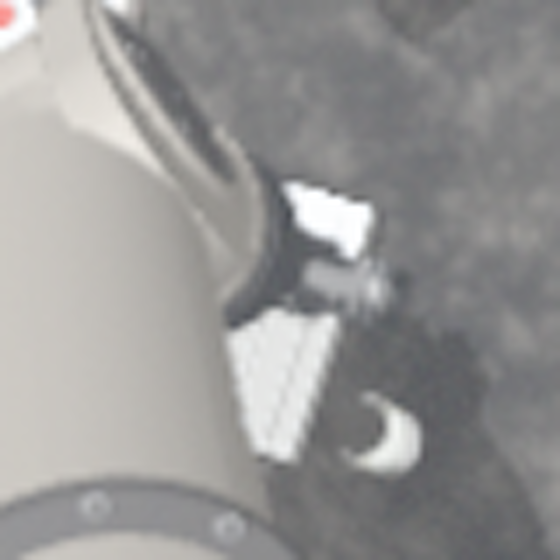

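```bash
python3 - <<'E'
from h import *
p=np.radians(72); l=np.array([np.cos(p),np.sin(p)]);u=np.array([l[1],-l[0]])
for z in(.06,.075,.09):
  w=ray('top',[224.5,249.8],z)[0,:2]-[.4974,.2965]; print(z,w,'u',w@u,'l',w@l)
# side: knuckle right top-of-finger at crop (385,110), left (75,105) -> 
for z in (.08,.09,.1): 
  for q in ((385,105),(70,100)): 
    w=ray('side',[q[0]/6+139.5,q[1]/6+239.5],z)[0,:2]-[.4974,.2965]; print(z,'u',w@u,'l',w@l)
E
```

```text
0.06 [-0.01262096 -0.03891515] u 2.219907001077621e-05 l -0.04091060034326925
0.075 [-0.01400069 -0.04203801] u -0.00032498635356880936 l -0.044306978907893646
0.09 [-0.01538042 -0.04516088] u -0.0006721717771484315 l -0.04770335747251811
0.08 u 0.057723374944249325 l -0.04265859522541569
0.08 u 0.0579832145719049 l 0.07951970910426065
0.09 u 0.04447677666402152 l -0.04631758898596977
0.09 u 0.0447335460183698 l 0.0744170526126808
0.1 u 0.03123017838379351 l -0.04997658274652395
0.1 u 0.03148387746483492 l 0.06931439612110098
```

>>> jog_arm --rows '[{"xyz": [0, 0, 0.2], "delta_rot": [0, 0, 0], "fingers": 0.2}, {"xyz": [0, 0, 0.4], "delta_rot": [0, 0, 0], "fingers": 0.2}, {"xyz": [0, 0, 0.6], "delta_rot": [0, 0, 0], "fingers": 0.2}, {"xyz": [0, 0, 0.8], "delta_rot": [0, 0, 0], "fingers": 0.2}, {"xyz": [0, 0, 0.9], "delta_rot": [0, 0, 0], "fingers": 0.2}]'

```text
clock: 7.08
tcp_pos: [0.4974, 0.2966, -0.0286]
orientation: [-0.492, -3.101, 0.001]
contact_force: [-0.5, 0.8, 0.4]
grip_width: 0.0686
```

```bash
python3 go.py .4992 .2976 .0 71.8
python3 - <<'E'
from h import *
im=imaging.grab_frame('side')[240:330,140:230]; im=np.clip((im/255.)**.6*255,0,255).astype(np.uint8)
cv2.imwrite('pics/s12.png',cv2.resize(im,None,fx=6,fy=6,interpolation=cv2.INTER_CUBIC))
E
```

```text
clk 7.08 tcp [ 0.4974  0.2966 -0.0286] yang 72.0 grip 0.0686 F [-0.5  0.8  0.4] q [-0.71  0.63  0.08  1.94 -0.09  0.57  0.69]
 -> xyz cm [-0.13  0.15 -2.87] rot deg [-0.04 -0.1   0.17]
```

View pics/s12.png

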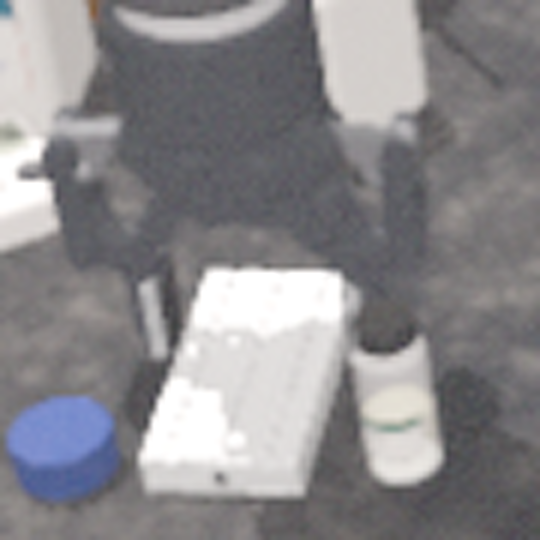

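>>> jog_arm --rows '[{"xyz": [0, 0, 0.1], "delta_rot": [0, 0, 0], "fingers": 0.2}, {"xyz": [0, 0, 0.2], "delta_rot": [0, 0, 0], "fingers": 0.2}, {"xyz": [0, 0, 0.3], "delta_rot": [0, 0, 0], "fingers": 0.2}, {"xyz": [0, 0, 0.4], "delta_rot": [0, 0, 0], "fingers": 0.2}, {"xyz": [0, 0, 0.4], "delta_rot": [0, 0, 0], "fingers": 0.2}]'

```text
clock: 7.55
tcp_pos: [0.4973, 0.2965, -0.0329]
orientation: [-0.492, -3.101, 0.001]
contact_force: [0.8, -0.6, 1.3]
grip_width: 0.0682
```

>>> jog_arm --rows '[{"xyz": [0, 0, 0], "delta_rot": [0, 0, 0], "fingers": 0.25}, {"xyz": [0, 0, 0], "delta_rot": [0, 0, 0], "fingers": 0.35}, {"xyz": [0, 0, 0], "delta_rot": [0, 0, 0], "fingers": 0.45}, {"xyz": [0, 0, 0], "delta_rot": [0, 0, 0], "fingers": 0.45}, {"xyz": [0, 0, 0], "delta_rot": [0, 0, 0], "fingers": 0.45}]' --grip_force 80

```text
clock: 7.97
tcp_pos: [0.4975, 0.2968, -0.0322]
orientation: [-0.492, -3.101, 0.0]
contact_force: [0.5, -0.3, 5.9]
grip_width: 0.0561
```

```bash
python3 go.py .4992 .2976 .0 71.8
python3 - <<'E'
from h import *
im=imaging.grab_frame('side')[240:330,140:230]; im=np.clip((im/255.)**.6*255,0,255).astype(np.uint8)
cv2.imwrite('pics/s13.png',cv2.resize(im,None,fx=6,fy=6,interpolation=cv2.INTER_CUBIC))
E
```

```text
clk 7.97 tcp [ 0.4975  0.2968 -0.0322] yang 72.0 grip 0.0561 F [ 0.5 -0.3  5.9] q [-0.71  0.64  0.08  1.94 -0.09  0.57  0.69]
 -> xyz cm [-0.13  0.13 -3.22] rot deg [-0.02 -0.1   0.17]
```

View pics/s13.png

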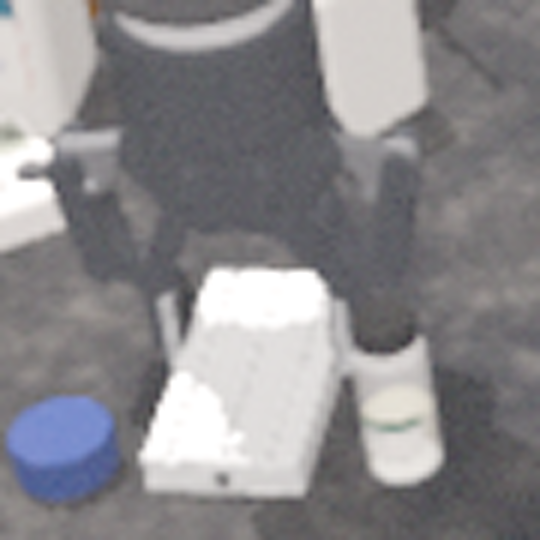

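>>> jog_arm --rows '[{"xyz": [0, 0, 0], "delta_rot": [0, 0, 0], "fingers": 0.45}, {"xyz": [0, 0, -1], "delta_rot": [0, 0, 0], "fingers": 0.45}, {"xyz": [0, 0, -3.5], "delta_rot": [0, 0, 0], "fingers": 0.45}, {"xyz": [0, 0, -6.5], "delta_rot": [0, 0, 0], "fingers": 0.45}, {"xyz": [0, 0, -9], "delta_rot": [0, 0, 0], "fingers": 0.45}]'

```text
clock: 8.43
tcp_pos: [0.4974, 0.2964, 0.0593]
orientation: [-0.492, -3.101, 0.001]
contact_force: [0.7, 0.1, -2.7]
grip_width: 0.0559
```

```bash
python3 go.py .4992 .2976 .0 71.8
python3 - <<'E'
from h import *
save('side','s14.png',(120,180,340,340),3.6)
E
```

```text
clk 8.43 tcp [0.4974 0.2964 0.0593] yang 72.0 grip 0.0559 F [ 0.7  0.1 -2.7] q [-0.72  0.5   0.1   1.91 -0.07  0.74  0.68]
 -> xyz cm [-0.15  0.17  5.93] rot deg [-0.06 -0.12  0.16]
```

View pics/s14.png

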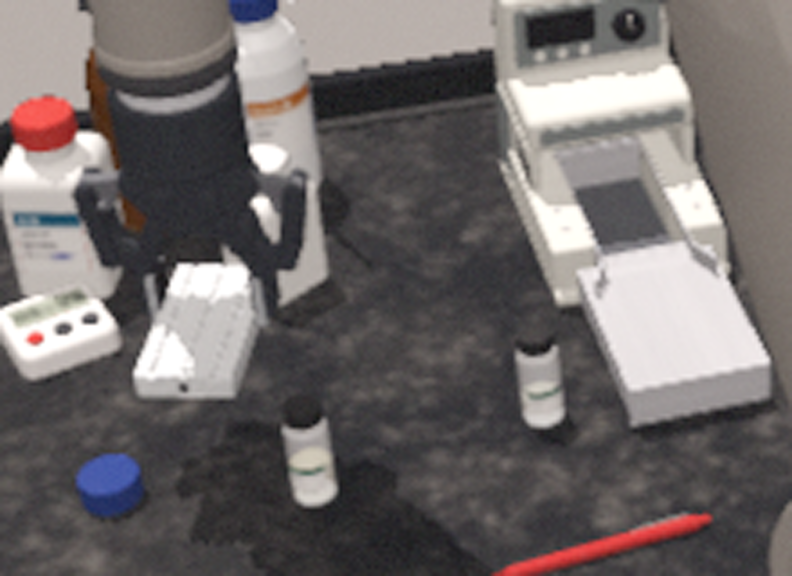

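```bash
cat > held.py <<'E'
from h import *
q=sys.argv[1]; off=float(sys.argv[2])
np.set_printoptions(precision=4,suppress=True)
o=r.get_obs(); t=o['tcp_pos']; R0=R.from_rotvec(o['orientation']).as_matrix(); y=R0[:2,1]; u=np.array([y[1],-y[0]])
z0=t[2]+off
for c in sys.argv[3:]:
    imaging.grab_frame(c)
    d=min(imaging.cut_out(c,q),key=lambda d:np.linalg.norm(ray(c,d['position'],z0+.01)[0][:2]-t[:2]),default=None)
    if d is None: print(c,'none'); continue
    yaw=np.arctan2(u[1],u[0])
    for zz in (z0,):
        x,f=fitbox({c:d['region'].astype(np.float32)},(t[0],t[1],yaw),zz); w=x[:2]-t[:2]
        print(c,d['conf'],x,'fit',round(f,3),'u',w@u,'l',w@y,'yaw rel tool deg',np.degrees(x[2]-yaw))
E
python3 held.py thermal_block .0322 side top
```

```text
side 0.64 [ 0.4827  0.307  -0.262 ] fit 0.123 u -0.01951391822266294 l 0.002806537135166217 yaw rel tool deg 3.05408924951515
top 0.85 [ 0.4758  0.286  -0.074 ] fit 3.07 u -0.019509360546738727 l -0.01932175552478141 yaw rel tool deg 13.823559523497451
```

```bash
python3 go.py .5075 .0071 .06 91.3
```

```text
clk 8.68 tcp [0.4969 0.2963 0.0572] yang 72.0 grip 0.0563 F [ 0.3  0.3 -3.9] q [-0.72  0.5   0.1   1.91 -0.08  0.74  0.68]
 -> xyz cm [ -9.96 -27.17  -0.27] rot deg [ -0.06  -0.16 -19.33]
```

>>> jog_arm --rows '[{"xyz": [-1, -2.7, -0.3], "delta_rot": [0, 0, -2], "fingers": 0.45}, {"xyz": [-2, -5.4, -0.5], "delta_rot": [0, 0, -4], "fingers": 0.45}, {"xyz": [-3, -8.2, -0.5], "delta_rot": [0, 0, -7], "fingers": 0.45}, {"xyz": [-4.3, -11.6, -0.5], "delta_rot": [0, 0, -9], "fingers": 0.45}, {"xyz": [-5.5, -15, -0.5], "delta_rot": [0, 0, -12], "fingers": 0.45}]'

```text
clock: 9.1
tcp_pos: [0.5012, 0.1351, 0.0606]
orientation: [-0.16, -3.132, 0.003]
contact_force: [1.1, -1.1, -2.5]
grip_width: 0.0556
```

```bash
python3 go.py .5075 .0071 .06 91.3
```

```text
clk 9.10 tcp [0.5012 0.1351 0.0606] yang 84.2 grip 0.0556 F [ 1.1 -1.1 -2.5] q [-0.44  0.41  0.07  2.04 -0.04  0.69  1.13]
 -> xyz cm [ -1.93 -12.67   0.08] rot deg [-0.12 -0.33 -7.15]
```

>>> jog_arm --rows '[{"xyz": [-0.4, -3, 0], "delta_rot": [0, 0, -2], "fingers": 0.45}, {"xyz": [-0.9, -6, 0], "delta_rot": [0, 0, -4], "fingers": 0.45}, {"xyz": [-1.4, -9, 0], "delta_rot": [0, 0, -6], "fingers": 0.45}, {"xyz": [-1.8, -11.5, 0], "delta_rot": [0, 0, -7], "fingers": 0.45}, {"xyz": [-1.9, -12.7, 0], "delta_rot": [-0.1, -0.3, -7.2], "fingers": 0.45}]'

```text
clock: 9.52
tcp_pos: [0.5059, 0.0023, 0.0592]
orientation: [0.032, -3.138, 0.004]
contact_force: [0.2, 0.4, -2.8]
grip_width: 0.0564
```

```bash
python3 go.py .5075 .0071 .03 91.3; python3 - <<'E'
from h import *
save('top','t15.png',(270,170,360,285),6);save('side','s15.png',(220,180,360,320),5)
E
python3 held.py thermal_block .0322 top side;
```

```text
clk 9.52 tcp [0.5059 0.0023 0.0592] yang 91.2 grip 0.0564 F [ 0.2  0.4 -2.8] q [-0.18  0.4   0.06  2.08 -0.04  0.67  1.5 ]
 -> xyz cm [-0.19  0.48  2.92] rot deg [-0.13 -0.21 -0.15]
top none
side 0.8 [ 0.4896  0.0077 -0.0016] fit 0.102 u -0.01568292986400785 l 0.004777975466639013 yaw rel tool deg -1.1483722074103895
```

View pics/t15.png

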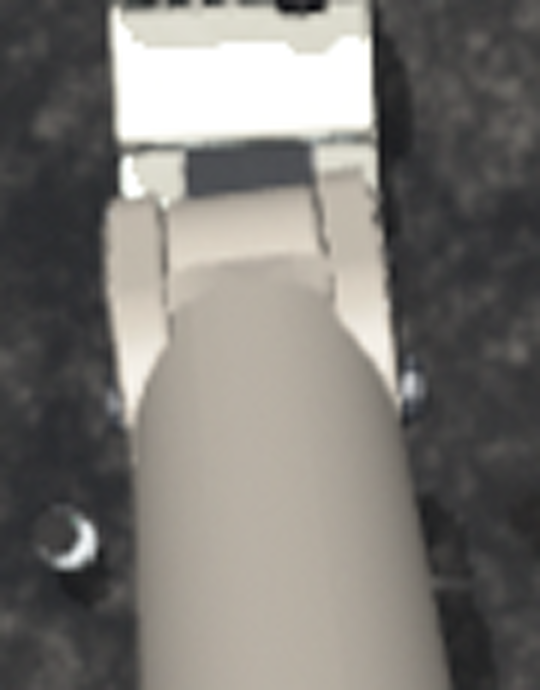

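View pics/s15.png

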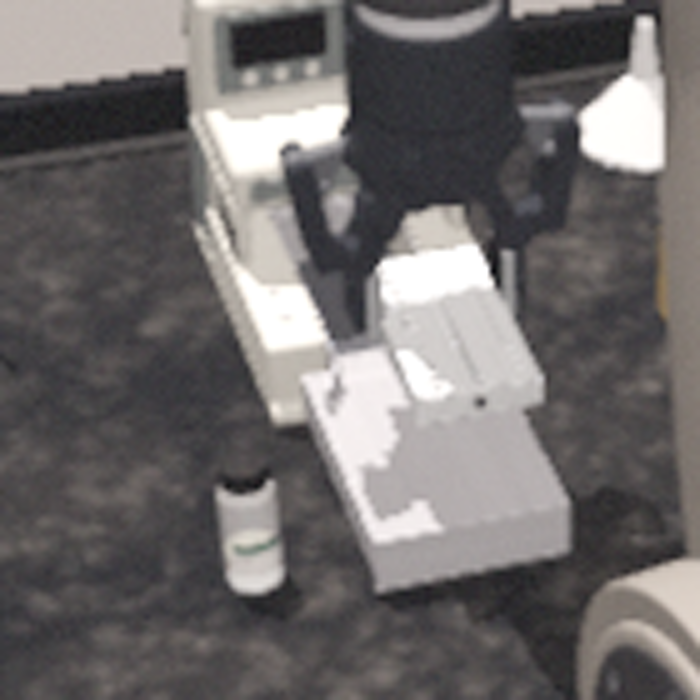

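>>> jog_arm --rows '[{"xyz": [-0.1, 0.2, 1.2], "delta_rot": [-0.1, -0.2, 0], "fingers": 0.45}, {"xyz": [-0.1, 0.2, 2.6], "delta_rot": [-0.1, -0.2, 0], "fingers": 0.45}, {"xyz": [-0.1, 0.2, 4.0], "delta_rot": [-0.1, -0.2, 0], "fingers": 0.45}, {"xyz": [-0.1, 0.2, 5.0], "delta_rot": [-0.1, -0.2, 0], "fingers": 0.45}, {"xyz": [-0.1, 0.2, 5.4], "delta_rot": [-0.1, -0.2, 0], "fingers": 0.45}]'

```text
clock: 10.23
tcp_pos: [0.5065, 0.0115, 0.0045]
orientation: [0.043, -3.14, -0.003]
contact_force: [-0.2, 0.2, -2.6]
grip_width: 0.056
```

```bash
python3 go.py .5065 .0040 .000 91.3; python3 - <<'E'
from h import *
save('side','s16.png',(220,180,360,320),5)
E
```

```text
clk 10.23 tcp [0.5065 0.0115 0.0045] yang 91.6 grip 0.0560 F [-0.2  0.2 -2.6] q [-0.18  0.49  0.05  2.1  -0.05  0.55  1.5 ]
 -> xyz cm [ 0.02 -0.75  0.45] rot deg [ 0.12 -0.06  0.27]
```

View pics/s16.png

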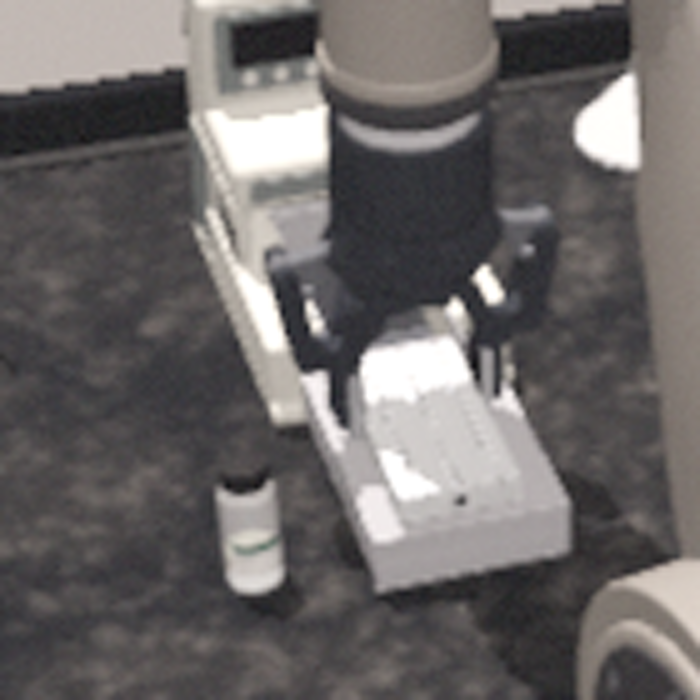

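>>> jog_arm --rows '[{"xyz": [0, -0.35, 0], "delta_rot": [0, 0, 0.3], "fingers": 0.45}, {"xyz": [0, -0.35, 0.2], "delta_rot": [0, 0, 0.3], "fingers": 0.45}, {"xyz": [0, -0.35, 0.3], "delta_rot": [0, 0, 0.3], "fingers": 0.45}, {"xyz": [0, -0.35, 0.4], "delta_rot": [0, 0, 0.3], "fingers": 0.45}, {"xyz": [0, -0.35, 0.4], "delta_rot": [0, 0, 0.3], "fingers": 0.45}]'

```text
clock: 10.7
tcp_pos: [0.507, 0.0077, 0.0009]
orientation: [0.034, -3.141, -0.003]
contact_force: [0.0, -0.1, -2.7]
grip_width: 0.0564
```

```bash
python3 go.py .5065 .0040 .000 91.3
```

```text
clk 10.70 tcp [0.507  0.0077 0.0009] yang 91.2 grip 0.0564 F [ 0.  -0.1 -2.7] q [-0.17  0.5   0.05  2.1  -0.05  0.54  1.5 ]
 -> xyz cm [ 0.06 -0.37  0.09] rot deg [ 0.12 -0.01 -0.06]
```

>>> jog_arm --rows '[{"xyz": [0, 0, 0.1], "delta_rot": [0, 0, 0], "fingers": 0.45}, {"xyz": [0, 0, 0.15], "delta_rot": [0, 0, 0], "fingers": 0.45}, {"xyz": [0, 0, 0.2], "delta_rot": [0, 0, 0], "fingers": 0.45}, {"xyz": [0, 0, 0.2], "delta_rot": [0, 0, 0], "fingers": 0.45}, {"xyz": [0, 0, 0.2], "delta_rot": [0, 0, 0], "fingers": 0.45}]'

```text
clock: 11.12
tcp_pos: [0.5071, 0.0077, 0.0007]
orientation: [0.034, -3.141, -0.004]
contact_force: [-6.1, 0.2, 20.4]
grip_width: 0.0561
```

>>> jog_arm --rows '[{"xyz": [0, 0, -0.1], "delta_rot": [0, 0, 0], "fingers": 0.2}, {"xyz": [0, 0, -0.1], "delta_rot": [0, 0, 0], "fingers": 0.2}, {"xyz": [0, 0, -0.1], "delta_rot": [0, 0, 0], "fingers": 0.2}, {"xyz": [0, 0, -1], "delta_rot": [0, 0, 0], "fingers": 0.2}, {"xyz": [0, 0, -3], "delta_rot": [0, 0, 0], "fingers": 0.2}]'

```text
clock: 11.53
tcp_pos: [0.5052, 0.0075, 0.0295]
orientation: [0.034, -3.137, -0.003]
contact_force: [0.0, -0.2, -0.2]
grip_width: 0.0685
```

>>> jog_arm --rows '[{"xyz": [1.5, 0, -3], "delta_rot": [0, 0, 0], "fingers": 0.5}, {"xyz": [3, 0, -3.5], "delta_rot": [0, 0, 0], "fingers": 0.75}, {"xyz": [5.5, 0, -3.5], "delta_rot": [0, 0, 0], "fingers": 0.75}, {"xyz": [7.5, 0, -3.5], "delta_rot": [0, 0, 0], "fingers": 0.75}, {"xyz": [9, 0, -3.5], "delta_rot": [0, 0, 0], "fingers": 0.75}]'

```text
clock: 11.95
tcp_pos: [0.4136, 0.0053, 0.0654]
orientation: [0.034, -3.137, -0.003]
contact_force: [-0.4, -1.0, 0.2]
grip_width: 0.0214
```

```bash
python3 - <<'E'
from h import *
save('side','s17.png',(220,180,360,320),5)
E
python3 go.py .415 .0060 .01 91.3
```

```text
clk 12.00 tcp [0.4104 0.0049 0.0649] yang 91.2 grip 0.0213 F [-3.4 -1.  -0.6] q [-0.21  0.26  0.05  2.28 -0.03  0.61  1.46]
 -> xyz cm [-0.51  0.09  5.48] rot deg [ 0.08 -0.48 -0.06]
```

View pics/s17.png

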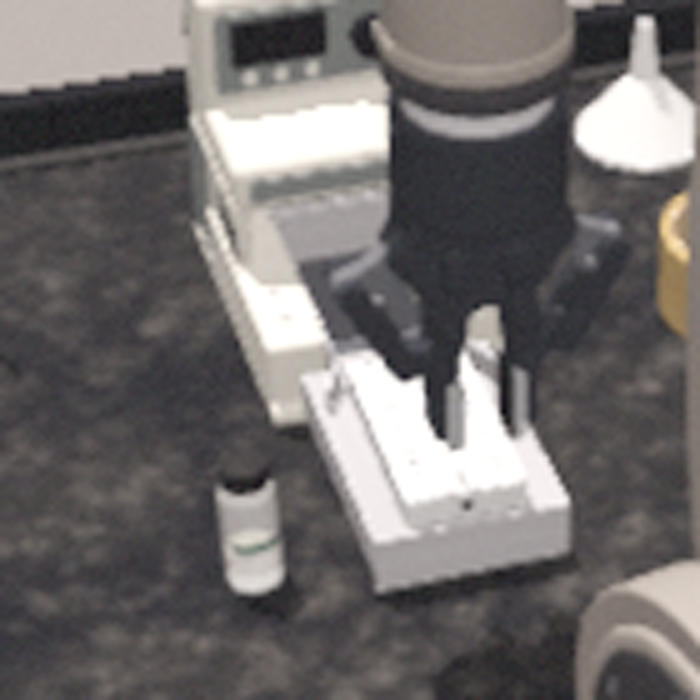

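>>> jog_arm --rows '[{"xyz": [0, 0.1, 1], "delta_rot": [0, -0.4, 0], "fingers": 0.75}, {"xyz": [0, 0.1, 2.2], "delta_rot": [0, -0.4, 0], "fingers": 0.75}, {"xyz": [0, 0.1, 3.5], "delta_rot": [0, -0.4, 0], "fingers": 0.75}, {"xyz": [0, 0.1, 4.7], "delta_rot": [0, -0.4, 0], "fingers": 0.75}, {"xyz": [0, 0.1, 5.2], "delta_rot": [0, -0.4, 0], "fingers": 0.75}]'

```text
clock: 12.42
tcp_pos: [0.4099, 0.006, 0.0121]
orientation: [0.034, -3.139, -0.002]
contact_force: [0.7, -0.3, 0.2]
grip_width: 0.0211
```

```bash
python3 - <<'E'
from h import *
save('side','s18.png',(220,180,360,320),5)
E
python3 go.py .415 .0060 .01 91.3
```

```text
clk 12.47 tcp [0.4095 0.0059 0.0119] yang 91.2 grip 0.0216 F [-0.3 -0.6 -1.3] q [-0.2   0.37  0.04  2.31 -0.04  0.46  1.46]
 -> xyz cm [-0.55 -0.01  0.18] rot deg [ 0.07 -0.18 -0.05]
```

View pics/s18.png

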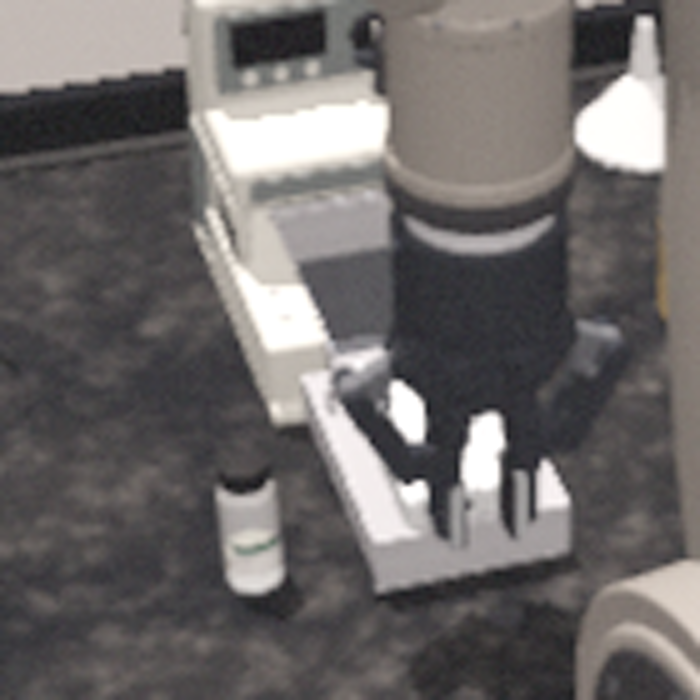

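>>> jog_arm --rows '[{"xyz": [-1, 0.1, 0], "delta_rot": [0, 0, 0], "fingers": 0.75}, {"xyz": [-2, 0.1, 0], "delta_rot": [0, 0, 0], "fingers": 0.75}, {"xyz": [-3, 0.1, 0], "delta_rot": [0, 0, 0], "fingers": 0.75}, {"xyz": [-4, 0.1, 0], "delta_rot": [0, 0, 0], "fingers": 0.75}, {"xyz": [-5, 0.1, 0], "delta_rot": [0, 0, 0], "fingers": 0.75}]'

```text
clock: 12.88
tcp_pos: [0.4611, 0.008, 0.012]
orientation: [0.034, -3.139, -0.002]
contact_force: [-2.5, -0.8, 1.3]
grip_width: 0.0215
```

```bash
python3 - <<'E'
from h import *
save('side','s19.png',(220,180,360,320),5)
E
python3 go.py .557 .0082 .011 91.3
```

```text
clk 12.93 tcp [0.4638 0.0083 0.0124] yang 91.2 grip 0.0215 F [ 1.2 -0.1 -0.7] q [-0.19  0.43  0.04  2.2  -0.04  0.51  1.48]
 -> xyz cm [-9.31 -0.21  0.14] rot deg [ 0.09  0.04 -0.06]
```

View pics/s19.png

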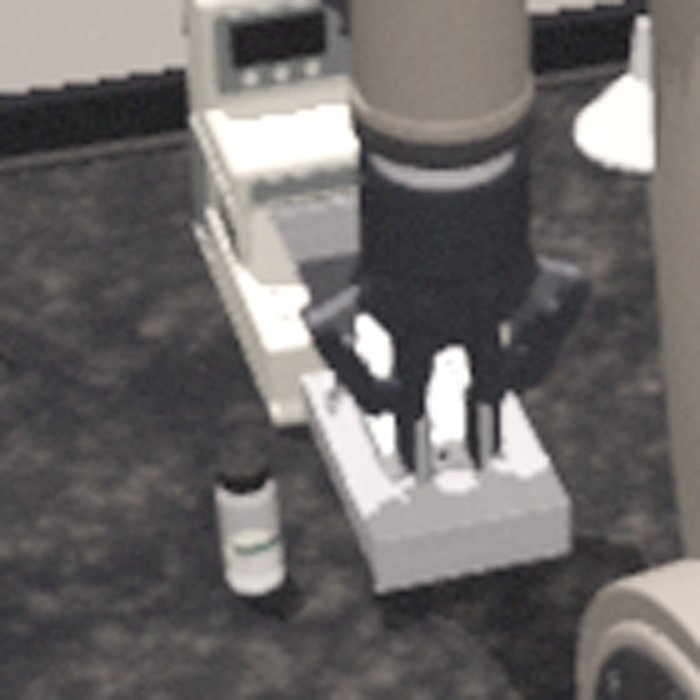

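>>> jog_arm --rows '[{"xyz": [-0.8, -0.05, 0], "delta_rot": [0, 0, 0], "fingers": 0.75}, {"xyz": [-1.6, -0.05, 0], "delta_rot": [0, 0, 0], "fingers": 0.75}, {"xyz": [-2.4, -0.1, 0], "delta_rot": [0, 0, 0], "fingers": 0.75}, {"xyz": [-3.2, -0.1, 0], "delta_rot": [0, 0, 0], "fingers": 0.75}, {"xyz": [-4, -0.1, 0], "delta_rot": [0, 0, 0], "fingers": 0.75}]'

```text
clock: 13.35
tcp_pos: [0.5043, 0.0082, 0.0124]
orientation: [-0.034, 3.141, 0.002]
contact_force: [-2.4, -1.0, 2.4]
grip_width: 0.0214
```

```bash
python3 - <<'E'
from h import *
save('side','s20.png',(220,180,360,320),5)
E
python3 go.py .557 .0082 .011 91.3
```

```text
clk 13.40 tcp [0.5067 0.0084 0.0127] yang 91.2 grip 0.0215 F [1.9 0.9 0. ] q [-0.18  0.48  0.05  2.1  -0.04  0.56  1.49]
 -> xyz cm [-5.03 -0.13  0.18] rot deg [ 0.1   0.18 -0.06]
```

View pics/s20.png

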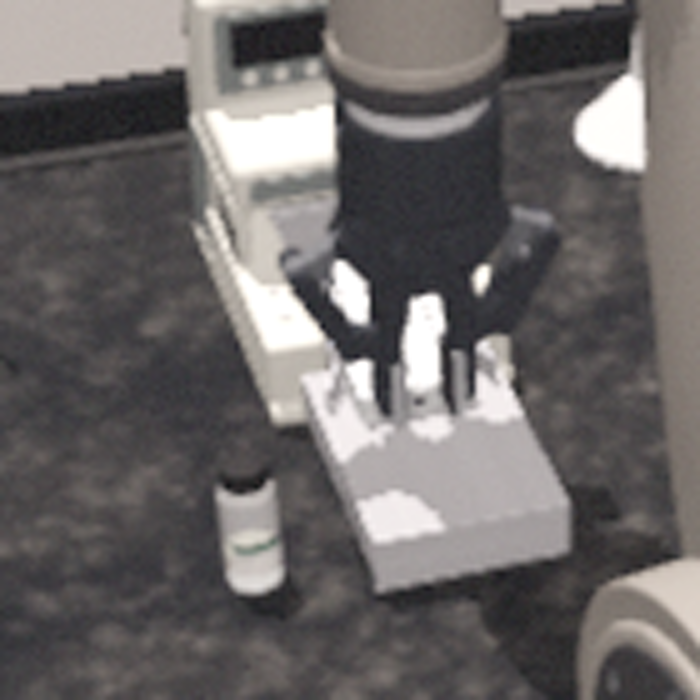

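>>> jog_arm --rows '[{"xyz": [-0.7, -0.05, 0], "delta_rot": [0, 0, 0], "fingers": 0.75}, {"xyz": [-1.4, -0.05, 0], "delta_rot": [0, 0, 0], "fingers": 0.75}, {"xyz": [-2.1, -0.05, 0], "delta_rot": [0, 0, 0], "fingers": 0.75}, {"xyz": [-2.8, -0.1, 0], "delta_rot": [0, 0, 0], "fingers": 0.75}, {"xyz": [-3.5, -0.1, 0], "delta_rot": [0, 0, 0], "fingers": 0.75}]'

```text
clock: 13.82
tcp_pos: [0.5423, 0.0081, 0.0127]
orientation: [-0.034, 3.138, 0.003]
contact_force: [-1.8, -0.1, -0.4]
grip_width: 0.0214
```

```bash
python3 - <<'E'
from h import *
save('side','s21.png',(220,180,360,320),5)
E
python3 go.py .557 .0082 .011 91.3
```

```text
clk 13.87 tcp [0.5442 0.0083 0.013 ] yang 91.2 grip 0.0213 F [ 1.1 -0.5 -0.1] q [-0.17  0.52  0.05  2.02 -0.05  0.6   1.5 ]
 -> xyz cm [-1.28 -0.03  0.21] rot deg [ 0.1   0.31 -0.06]
```

View pics/s21.png

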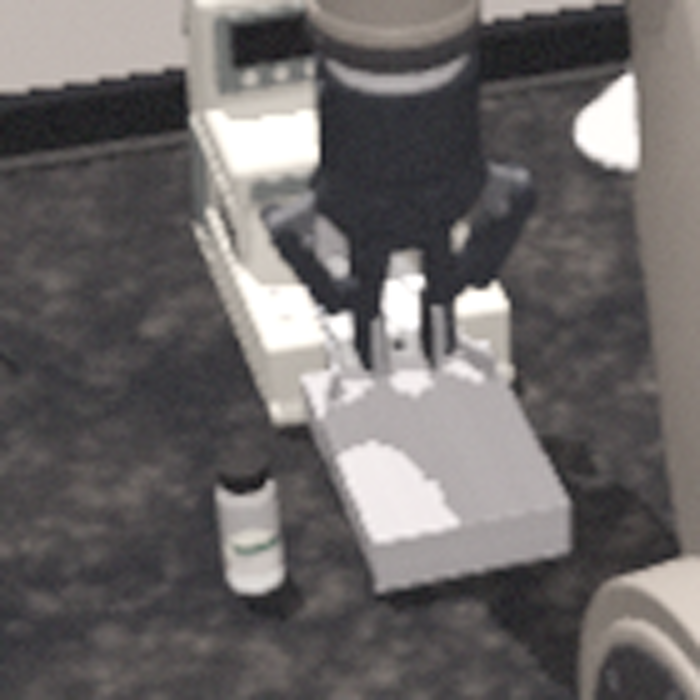

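>>> jog_arm --rows '[{"xyz": [-0.3, 0, 0.05], "delta_rot": [0, 0, 0], "fingers": 0.75}, {"xyz": [-0.6, 0, 0.1], "delta_rot": [0, 0, 0], "fingers": 0.75}, {"xyz": [-0.9, 0, 0.1], "delta_rot": [0, 0, 0], "fingers": 0.75}, {"xyz": [-1.1, 0, 0.1], "delta_rot": [0, 0, 0], "fingers": 0.75}, {"xyz": [-1.2, 0, 0.1], "delta_rot": [0, 0, 0], "fingers": 0.75}]'

```text
clock: 14.28
tcp_pos: [0.5563, 0.0085, 0.012]
orientation: [-0.034, 3.136, 0.003]
contact_force: [-1.0, 0.1, 0.3]
grip_width: 0.0212
```

```bash
python3 - <<'E'
from h import *
save('side','s22.png',(220,180,360,320),5)
E
python3 go.py .557 .0082 .011 91.3
```

```text
clk 14.33 tcp [0.5565 0.0085 0.0121] yang 91.2 grip 0.0213 F [-1.6  0.1 -0.1] q [-0.17  0.54  0.05  1.99 -0.05  0.61  1.51]
 -> xyz cm [-0.05 -0.03  0.11] rot deg [ 0.1   0.32 -0.06]
```

View pics/s22.png

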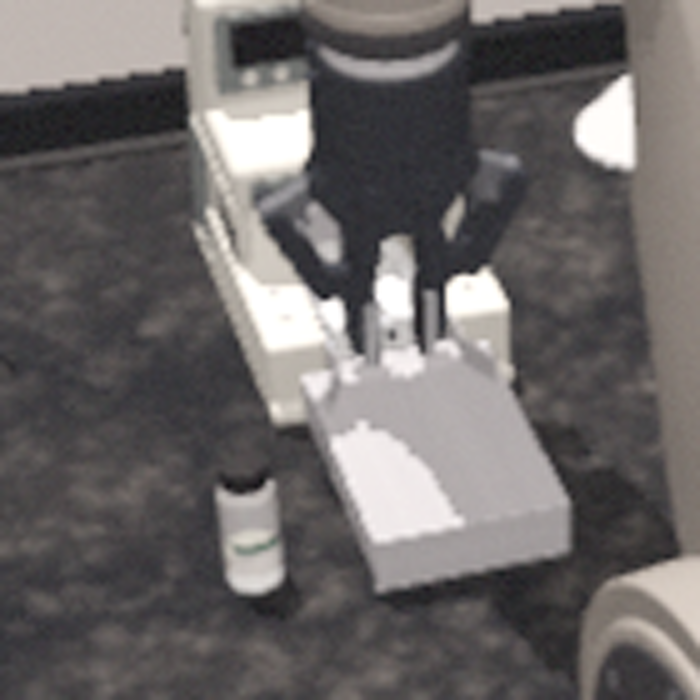

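>>> jog_arm --rows '[{"xyz": [-0.15, 0, 0], "delta_rot": [0, 0, 0], "fingers": 0.75}, {"xyz": [-0.3, 0, 0], "delta_rot": [0, 0, 0], "fingers": 0.75}, {"xyz": [-0.4, 0, 0], "delta_rot": [0, 0, 0], "fingers": 0.75}, {"xyz": [-0.4, 0, 0], "delta_rot": [0, 0, 0], "fingers": 0.75}, {"xyz": [-0.4, 0, 0], "delta_rot": [0, 0, 0], "fingers": 0.75}]'

```text
clock: 14.75
tcp_pos: [0.5611, 0.0087, 0.0123]
orientation: [-0.034, 3.135, 0.003]
contact_force: [0.3, -0.1, -0.2]
grip_width: 0.0216
```

```bash
python3 - <<'E'
from h import *
save('side','s23.png',(250,210,340,280),8)
E
python3 go.py .557 .0082 .011 91.3
```

```text
clk 14.80 tcp [0.5609 0.0087 0.0123] yang 91.2 grip 0.0216 F [-0.7  0.5  0.4] q [-0.16  0.54  0.05  1.98 -0.05  0.62  1.51]
 -> xyz cm [ 0.4  -0.04  0.13] rot deg [ 0.11  0.37 -0.06]
```

View pics/s23.png

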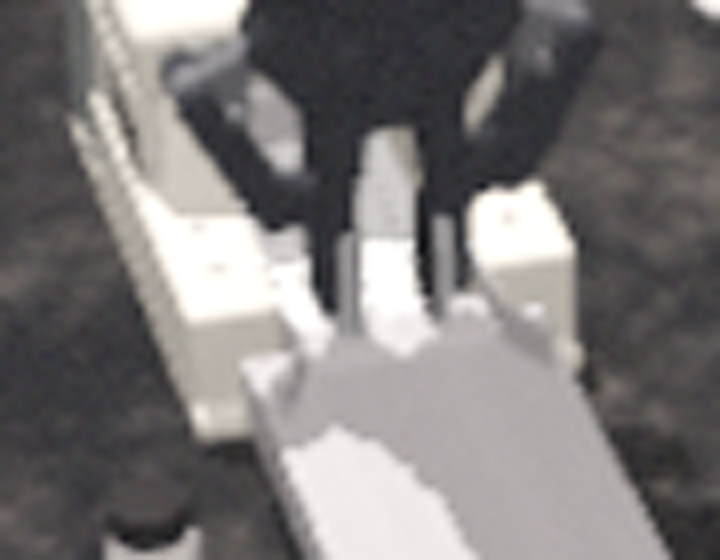

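>>> jog_arm --rows '[{"xyz": [0.5, 0, 0], "delta_rot": [0, 0, 0], "fingers": 0.75}, {"xyz": [1, 0, -2], "delta_rot": [0, 0, 0], "fingers": 0.75}, {"xyz": [1.5, -1, -5], "delta_rot": [0, 0, 0], "fingers": 0.5}, {"xyz": [2.5, -3, -8], "delta_rot": [0, 0, 0], "fingers": 0.2}, {"xyz": [4, -6, -10], "delta_rot": [0, 0, 3], "fingers": 0}]'

```text
clock: 15.22
tcp_pos: [0.5232, -0.0502, 0.1144]
orientation: [0.04, 3.131, 0.006]
contact_force: [0.9, -0.0, 0.5]
grip_width: 0.057
```

>>> jog_arm --rows '[{"xyz": [0.8, -3, 0], "delta_rot": [0, 0, 6], "fingers": 0}, {"xyz": [1.6, -6, 0], "delta_rot": [0, 0, 12], "fingers": 0}, {"xyz": [2.4, -9, 0], "delta_rot": [0, 0, 19], "fingers": 0}, {"xyz": [3.2, -12, 0], "delta_rot": [0, 0, 26], "fingers": 0}, {"xyz": [4, -15, 0], "delta_rot": [0, 0, 32], "fingers": 0}]'

```text
clock: 15.63
tcp_pos: [0.4786, -0.2003, 0.1138]
orientation: [0.911, 2.997, 0.01]
contact_force: [0.9, 0.2, -0.0]
grip_width: 0.0855
```

```bash
python3 - <<'E'
from h import *
save('side','s24.png',(230,190,350,300),6); save('top','t24.png',(260,130,480,310),3.6)
E
python3 go.py .487 -.30 .1 23
```

```text
clk 15.73 tcp [ 0.4769 -0.2047  0.1138] yang 55.9 grip 0.0856 F [ 0.9 -0.4 -0.5] q [ 0.07  0.33  0.26  2.03 -0.13  0.78  1.38]
 -> xyz cm [-6.17 -7.33  1.38] rot deg [ 0.48  0.33 32.88]
```

View pics/s24.png

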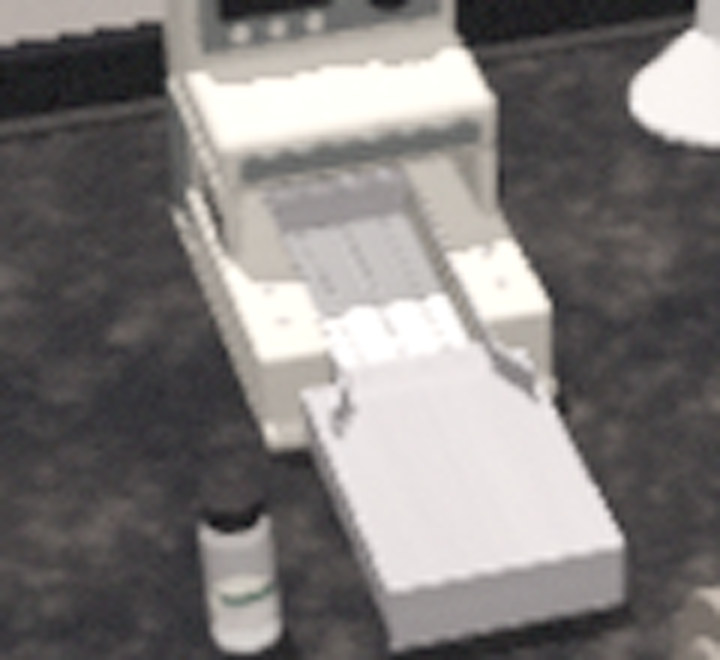

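View pics/t24.png

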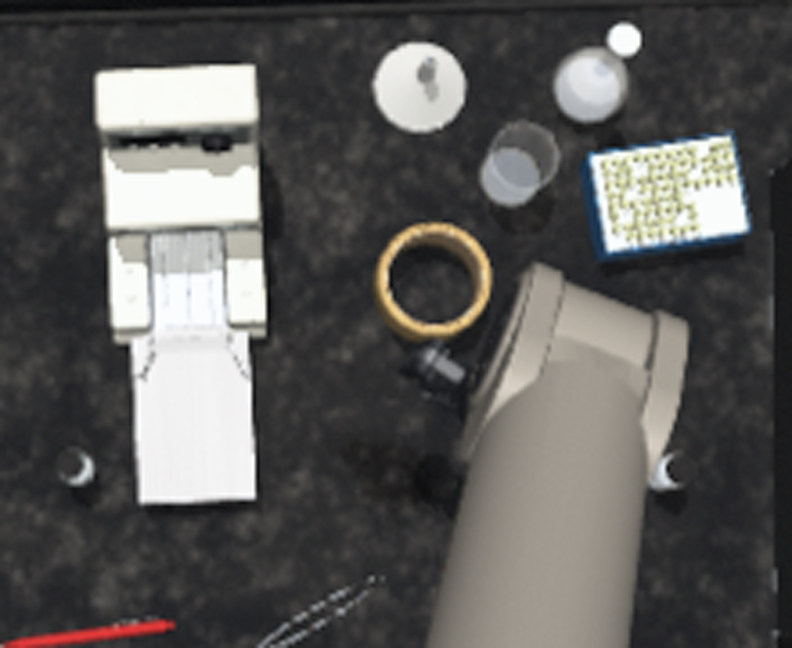

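```bash
cat > ov.py <<'E'
from h import *
def ov(c,p,src,crop,f,name,z0=0):
    im=cv2.imread(src); o=cv2.resize(im[crop[1]:crop[3],crop[0]:crop[2]],None,fx=f,fy=f,interpolation=cv2.INTER_NEAREST)
    L,W=.055,.029; yw=p[2]
    P=np.array([[a*L*np.cos(yw)-b*W*np.sin(yw)+p[0],a*L*np.sin(yw)+b*W*np.cos(yw)+p[1],z] for z in(z0,z0+.016) for a,b in((1,1),(1,-1),(-1,-1),(-1,1))])
    q=((proj(c,P)+.5-crop[:2])*f).astype(int)
    for k,col in((0,(0,255,0)),(4,(0,0,255))): cv2.polylines(o,[q[k:k+4]],True,col,1)
    cv2.imwrite(name,o); return o
E
python3 - <<'E'
from ov import *
a=ov('top',(.4835,-.303,-1.165),'pics/top0.png',(385,210,455,275),8,'pics/o3.png')
b=ov('side',(.487,-.3015,-1.165),'pics/side0.png',(395,225,485,285),7,'pics/o4.png')
E
```

```text
(no output)
```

View pics/o3.png

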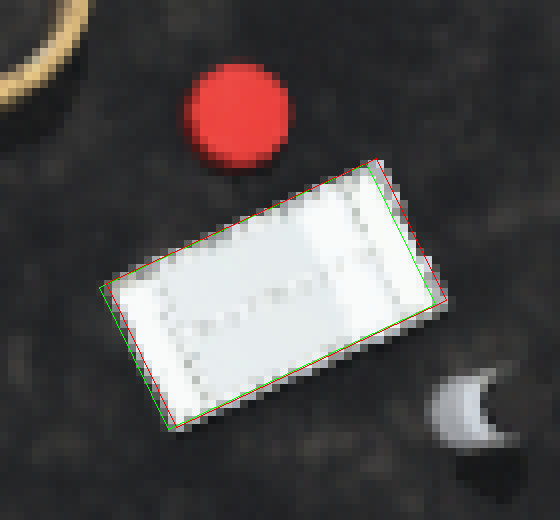

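View pics/o4.png

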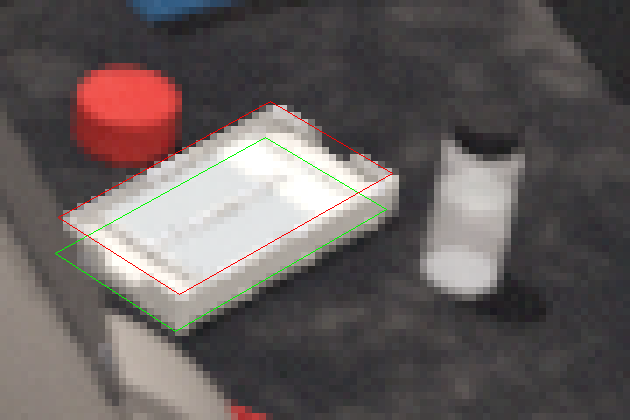

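```bash
python3 go.py .475 -.2814 .04 23.25
```

```text
clk 15.73 tcp [ 0.4769 -0.2047  0.1138] yang 55.9 grip 0.0856 F [ 0.9 -0.4 -0.5] q [ 0.07  0.33  0.26  2.03 -0.13  0.78  1.38]
 -> xyz cm [-4.09 -6.5   7.37] rot deg [ 0.48  0.33 32.63]
```

>>> jog_arm --rows '[{"xyz": [-1, -1.6, 1], "delta_rot": [0.1, 0.1, 7], "fingers": 0}, {"xyz": [-2, -3.2, 2.5], "delta_rot": [0.2, 0.2, 14], "fingers": 0}, {"xyz": [-3, -4.8, 4], "delta_rot": [0.4, 0.3, 21], "fingers": 0}, {"xyz": [-4, -6.4, 5.5], "delta_rot": [0.5, 0.3, 28], "fingers": 0}, {"xyz": [-4.1, -6.5, 7], "delta_rot": [0.5, 0.3, 32.6], "fingers": 0}]'

```text
clock: 16.15
tcp_pos: [0.4748, -0.285, 0.0435]
orientation: [1.737, 2.614, -0.003]
contact_force: [0.4, 0.1, -0.3]
grip_width: 0.0851
```

>>> jog_arm --rows '[{"xyz": [0, 0, 0], "delta_rot": [0, 0, 0], "fingers": 0}, {"xyz": [0, 0, 0], "delta_rot": [0, 0, 0], "fingers": 0}, {"xyz": [0, 0, 0], "delta_rot": [0, 0, 0], "fingers": 0}, {"xyz": [0, 0, 0], "delta_rot": [0, 0, 0], "fingers": 0}, {"xyz": [0, 0, 0], "delta_rot": [0, 0, 0], "fingers": 0}]'

```text
clock: 16.57
tcp_pos: [0.4756, -0.2845, 0.0444]
orientation: [1.734, 2.615, -0.002]
contact_force: [0.3, -0.2, -0.4]
grip_width: 0.0855
```

```bash
python3 - <<'E'
from h import *
save('side','s25.png',(370,180,490,300),5); save('top','t25.png',(370,190,470,290),5)
E
python3 go.py .475 -.2814 -.031 23.25
```

```text
clk 16.67 tcp [ 0.4753 -0.2846  0.0442] yang 22.9 grip 0.0857 F [-0.2 -0.2  0.3] q [ 0.13  0.51  0.37  2.   -0.28  0.68  1.08]
 -> xyz cm [0.34 0.09 7.52] rot deg [ 0.05  0.24 -0.39]
```

View pics/s25.png

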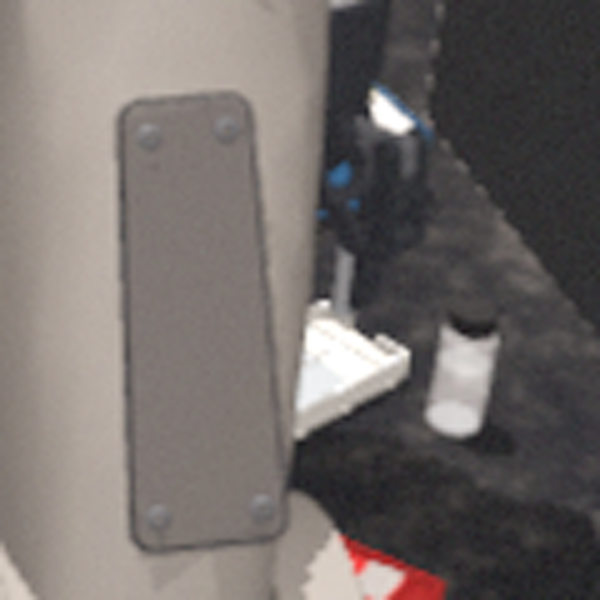

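View pics/t25.png

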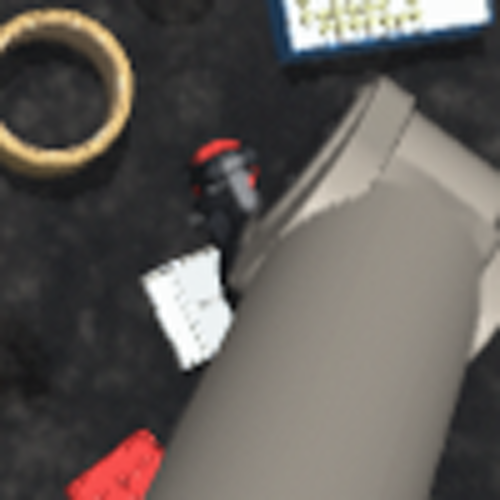

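```bash
python3 - <<'E'
from h import *
p=np.radians(22.9); l=np.array([np.cos(p),np.sin(p)]);u=np.array([l[1],-l[0]])
t=np.array([.4753,-.2846])
for z in(.1,.12,.14):
  w=ray('top',[414.5,224.5],z)[0,:2]-t; print(z,w,'u',w@u,'l',w@l)
c=ray('top',[414.7,224.4],.018)[0,:2]; print('cap',c,'u',(c-t)@u,'l',(c-t)@l)
c=ray('side',[413.2,236],.018)[0,:2]; print('cap side',c,'u',(c-t)@u,'l',(c-t)@l)
E
```

```text
0.1 [0.06076525 0.0092    ] u 0.015170307683423508 l 0.05955600291326428
0.12 [0.05805506 0.01334574] u 0.010296715831057197 l 0.05867262189756922
0.14 [0.05534487 0.01749148] u 0.005423123978690792 l 0.057789240881874086
cap [ 0.54745635 -0.2929998 ] u 0.03581553395449301 l 0.06320081239488909
cap side [ 0.55995954 -0.29601703] u 0.0434602566706503 l 0.07354449633993075
```

>>> jog_arm --rows '[{"xyz": [0.2, 0.1, 1], "delta_rot": [0, 0.2, -0.4], "fingers": 0}, {"xyz": [0.35, 0.1, 2.5], "delta_rot": [0, 0.2, -0.4], "fingers": 0}, {"xyz": [0.35, 0.1, 4], "delta_rot": [0, 0.2, -0.4], "fingers": 0}, {"xyz": [0.35, 0.1, 5.2], "delta_rot": [0, 0.2, -0.4], "fingers": 0}, {"xyz": [0.35, 0.1, 6], "delta_rot": [0, 0.2, -0.4], "fingers": 0}]'

```text
clock: 17.08
tcp_pos: [0.4744, -0.2806, -0.0174]
orientation: [-1.727, -2.624, -0.001]
contact_force: [0.6, -0.3, -0.2]
grip_width: 0.0852
```

>>> jog_arm --rows '[{"xyz": [0, 0, 0.3], "delta_rot": [0, 0, 0], "fingers": 0.1}, {"xyz": [0, 0, 0.6], "delta_rot": [0, 0, 0], "fingers": 0.2}, {"xyz": [0, 0, 0.9], "delta_rot": [0, 0, 0], "fingers": 0.2}, {"xyz": [0, 0, 1.1], "delta_rot": [0, 0, 0], "fingers": 0.2}, {"xyz": [0, 0, 1.1], "delta_rot": [0, 0, 0], "fingers": 0.2}]' --grip_force 30

```text
clock: 17.5
tcp_pos: [0.4745, -0.2806, -0.0284]
orientation: [-1.727, -2.624, -0.001]
contact_force: [0.6, 0.2, 0.2]
grip_width: 0.0687
```

```bash
python3 - <<'E'
from h import *
save('side','s26.png',(400,200,490,290),6); save('top','t26.png',(370,190,470,290),6)
E
python3 go.py .475 -.2814 -.031 23.25
```

```text
clk 17.60 tcp [ 0.4746 -0.2807 -0.0281] yang 23.3 grip 0.0681 F [-0.1 -0.2 -0.8] q [ 0.19  0.62  0.3   2.02 -0.34  0.55  1.14]
 -> xyz cm [-0.08  0.01  0.29] rot deg [ 0.02 -0.02  0.05]
```

View pics/s26.png

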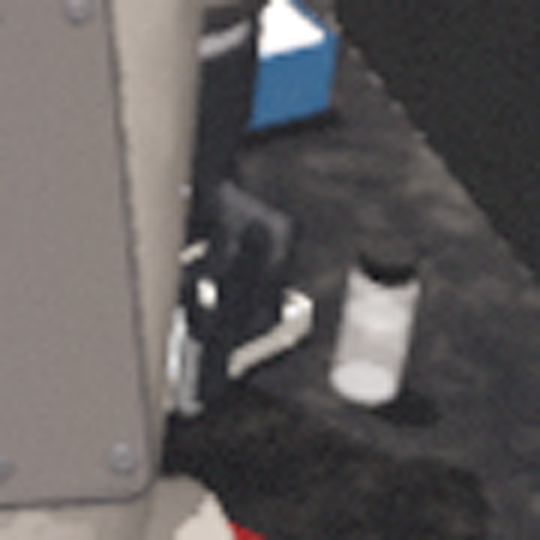

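View pics/t26.png

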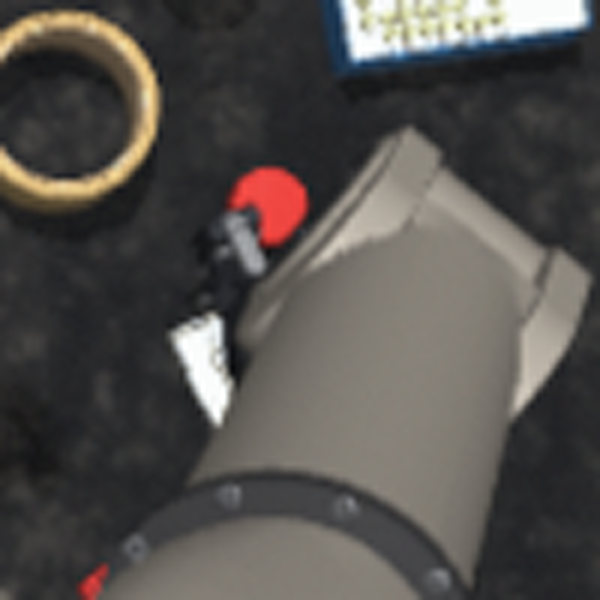

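>>> jog_arm --rows '[{"xyz": [0, 0, 0.2], "delta_rot": [0, 0, 0], "fingers": 0.2}, {"xyz": [0, 0, 0.2], "delta_rot": [0, 0, 0], "fingers": 0.3}, {"xyz": [0, 0, 0.2], "delta_rot": [0, 0, 0], "fingers": 0.4}, {"xyz": [0, 0, 0.2], "delta_rot": [0, 0, 0], "fingers": 0.42}, {"xyz": [0, 0, 0.2], "delta_rot": [0, 0, 0], "fingers": 0.42}]'

```text
clock: 18.02
tcp_pos: [0.4749, -0.2807, -0.0298]
orientation: [1.727, 2.624, 0.001]
contact_force: [-0.0, 0.2, 4.0]
grip_width: 0.057
```

>>> jog_arm --rows '[{"xyz": [0, 0, 0], "delta_rot": [0, 0, 0], "fingers": 0.42}, {"xyz": [0, 0, -0.5], "delta_rot": [0, 0, 0], "fingers": 0.42}, {"xyz": [0, 0, -1.5], "delta_rot": [0, 0, 0], "fingers": 0.42}, {"xyz": [0, 0, -3], "delta_rot": [0, 0, 0], "fingers": 0.42}, {"xyz": [0, 0, -5], "delta_rot": [0, 0, 0], "fingers": 0.42}]'

```text
clock: 18.43
tcp_pos: [0.4739, -0.2804, 0.0204]
orientation: [-1.726, -2.623, -0.0]
contact_force: [0.2, -0.7, -0.7]
grip_width: 0.0573
```

```bash
python3 - <<'E'
from h import *
save('side','s27.png',(400,180,490,290),5); save('top','t27.png',(370,190,470,290),5)
E
python3 go.py .475 -.2814 -.031 23.25
```

```text
clk 18.53 tcp [ 0.4768 -0.2821  0.0233] yang 23.3 grip 0.0570 F [ 0.6 -1.1 -1. ] q [ 0.15  0.54  0.35  2.01 -0.3   0.64  1.11]
 -> xyz cm [ 0.15 -0.16  5.43] rot deg [0.25 0.22 0.03]
```

View pics/s27.png

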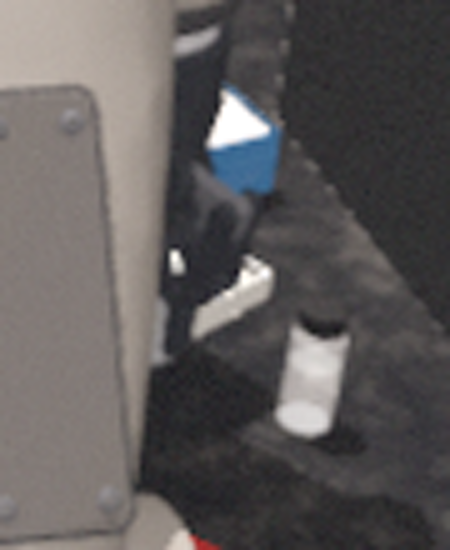

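View pics/t27.png

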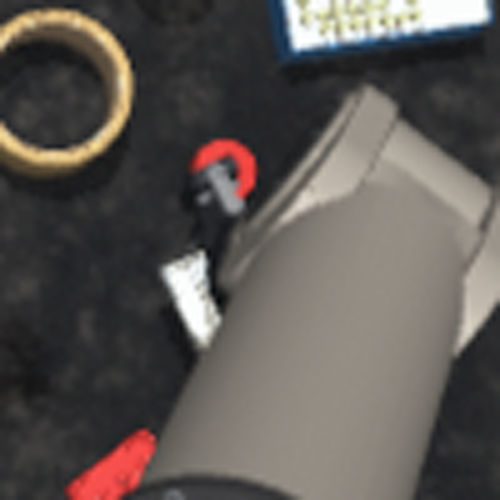

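>>> jog_arm --rows '[{"xyz": [0, 0, -0.8], "delta_rot": [0.1, 0.1, -2], "fingers": 0.42}, {"xyz": [0.3, 0.5, -1.7], "delta_rot": [0.2, 0.2, -6], "fingers": 0.42}, {"xyz": [1, 1.1, -2.7], "delta_rot": [0.2, 0.2, -11], "fingers": 0.42}, {"xyz": [2.2, 1.8, -3.2], "delta_rot": [0.2, 0.2, -16], "fingers": 0.42}, {"xyz": [4, 2.4, -3.4], "delta_rot": [0.2, 0.2, -21], "fingers": 0.42}]'

```text
clock: 18.95
tcp_pos: [0.4838, -0.2369, 0.0586]
orientation: [1.213, 2.894, -0.002]
contact_force: [1.2, -0.2, -0.7]
grip_width: 0.0574
```

```bash
python3 go.py .4635 .0067 .055 91.2
```

```text
clk 18.95 tcp [ 0.4838 -0.2369  0.0586] yang 44.5 grip 0.0574 F [ 1.2 -0.2 -0.7] q [ 0.11  0.45  0.28  2.02 -0.19  0.69  1.29]
 -> xyz cm [18.79 15.64  0.29] rot deg [ -0.08   0.19 -46.67]
```

>>> jog_arm --rows '[{"xyz": [1.9, 1.6, 0], "delta_rot": [0, 0, -5], "fingers": 0.42}, {"xyz": [3.9, 3.3, 0], "delta_rot": [0, 0, -10.5], "fingers": 0.42}, {"xyz": [6, 5, 0.1], "delta_rot": [0, 0, -16], "fingers": 0.42}, {"xyz": [8, 6.7, 0.2], "delta_rot": [0, 0.1, -22], "fingers": 0.42}, {"xyz": [10, 8.4, 0.3], "delta_rot": [0, 0.2, -28], "fingers": 0.42}]'

```text
clock: 19.37
tcp_pos: [0.473, -0.1056, 0.0554]
orientation: [-0.467, -3.106, 0.002]
contact_force: [1.0, -0.5, -0.8]
grip_width: 0.0567
```

```bash
python3 go.py .4635 .0067 .055 91.2
```

```text
clk 19.37 tcp [ 0.473  -0.1056  0.0554] yang 72.9 grip 0.0567 F [ 1.  -0.5 -0.8] q [-0.03  0.38  0.14  2.13 -0.09  0.64  1.45]
 -> xyz cm [ 4.2  10.46  0.03] rot deg [ -0.06  -0.04 -18.29]
```

>>> jog_arm --rows '[{"xyz": [1, 2.6, 0], "delta_rot": [0, 0, -5], "fingers": 0.42}, {"xyz": [2.1, 5.2, 0], "delta_rot": [0, 0, -10], "fingers": 0.42}, {"xyz": [3.1, 7.6, 0], "delta_rot": [0, 0, -14], "fingers": 0.42}, {"xyz": [3.9, 9.4, 0], "delta_rot": [0, 0, -17], "fingers": 0.42}, {"xyz": [4.2, 10.3, 0], "delta_rot": [0, 0, -18.3], "fingers": 0.42}]'

```text
clock: 19.78
tcp_pos: [0.4625, 0.0079, 0.0555]
orientation: [0.044, -3.14, 0.0]
contact_force: [0.3, 0.2, -0.6]
grip_width: 0.0571
```

>>> jog_arm --rows '[{"xyz": [0, 0, 0.2], "delta_rot": [0, 0, 0], "fingers": 0.42}, {"xyz": [0, 0, 0.6], "delta_rot": [0, 0, 0], "fingers": 0.42}, {"xyz": [0, 0, 1], "delta_rot": [0, 0, 0], "fingers": 0.42}, {"xyz": [0, 0, 1.4], "delta_rot": [0, 0, 0], "fingers": 0.42}, {"xyz": [0, 0, 1.5], "delta_rot": [0, 0, 0], "fingers": 0.42}]'

```text
clock: 20.2
tcp_pos: [0.4618, 0.0064, 0.0395]
orientation: [0.041, -3.138, 0.002]
contact_force: [-0.6, 0.6, -0.9]
grip_width: 0.0573
```

```bash
python3 - <<'E'
from h import *
save('side','s28.png',(220,170,360,310),5)
E
python3 go.py .4635 .0067 .005 91.2; python3 held.py slide_tray .03 side
```

```text
clk 20.25 tcp [0.4619 0.0067 0.0397] yang 91.5 grip 0.0571 F [ 0.8  0.8 -0.8] q [-0.18  0.38  0.04  2.19 -0.02  0.58  1.47]
 -> xyz cm [-0.17  0.    3.47] rot deg [-0.05 -0.17  0.3 ]
side 0.97 [ 0.4807  0.0001 -0.2284] fit 0.334 u 0.018628729935678358 l -0.007075233404931293 yaw rel tool deg -14.587507977300685
```

View pics/s28.png

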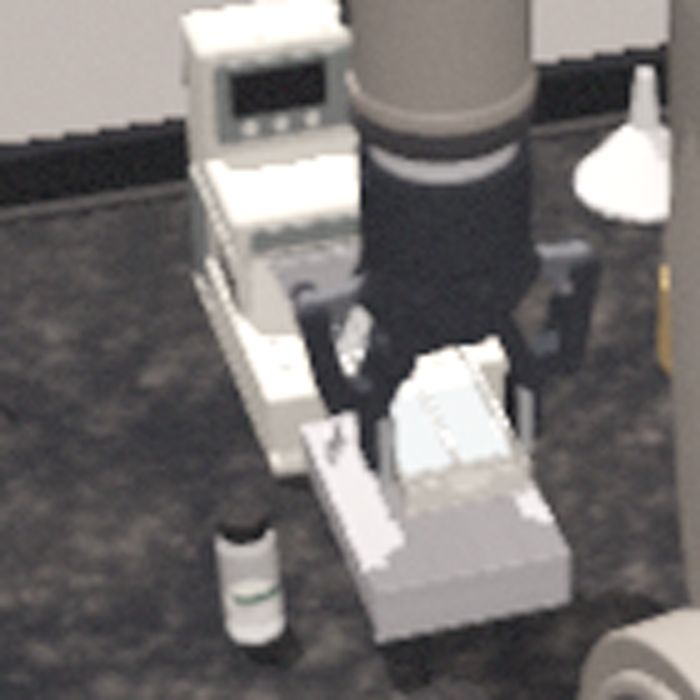

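```bash
python3 - <<'E'
from h import *
print(ray('side',[312,264.5],.086),ray('side',[313,270.5],.070))
E
```

```text
[[0.43307832 0.00869804 0.086     ]] [[0.43117427 0.00711973 0.07      ]]
```

>>> jog_arm --rows '[{"xyz": [-0.1, 0, 0.6], "delta_rot": [0, -0.1, 0.2], "fingers": 0.42}, {"xyz": [-0.1, 0, 1.5], "delta_rot": [0, -0.1, 0.2], "fingers": 0.42}, {"xyz": [-0.1, 0, 2.4], "delta_rot": [0, -0.1, 0.2], "fingers": 0.42}, {"xyz": [-0.1, 0, 3.1], "delta_rot": [0, -0.1, 0.2], "fingers": 0.42}, {"xyz": [-0.1, 0, 3.4], "delta_rot": [0, -0.1, 0.2], "fingers": 0.42}]'

```text
clock: 20.77
tcp_pos: [0.4622, 0.0071, 0.0047]
orientation: [0.037, -3.139, 0.001]
contact_force: [-0.4, -0.1, -0.4]
grip_width: 0.0575
```

>>> jog_arm --rows '[{"xyz": [0, 0, 0.1], "delta_rot": [0, 0, 0], "fingers": 0.42}, {"xyz": [0, 0, 0.2], "delta_rot": [0, 0, 0], "fingers": 0.42}, {"xyz": [0, 0, 0.25], "delta_rot": [0, 0, 0], "fingers": 0.42}, {"xyz": [0, 0, 0.25], "delta_rot": [0, 0, 0], "fingers": 0.42}, {"xyz": [0, 0, 0.25], "delta_rot": [0, 0, 0], "fingers": 0.42}]'

```text
clock: 21.18
tcp_pos: [0.4619, 0.0071, 0.0031]
orientation: [0.037, -3.138, 0.001]
contact_force: [-5.8, -1.0, 16.7]
grip_width: 0.0569
```

>>> jog_arm --rows '[{"xyz": [0, 0, -0.1], "delta_rot": [0, 0, 0], "fingers": 0.2}, {"xyz": [0, 0, -0.1], "delta_rot": [0, 0, 0], "fingers": 0.2}, {"xyz": [0, 0, -0.1], "delta_rot": [0, 0, 0], "fingers": 0.2}, {"xyz": [0, 0, -1], "delta_rot": [0, 0, 0], "fingers": 0.2}, {"xyz": [0, 0, -3], "delta_rot": [0, 0, 0], "fingers": 0.2}]'

```text
clock: 21.6
tcp_pos: [0.4602, 0.007, 0.032]
orientation: [0.037, -3.134, 0.002]
contact_force: [0.2, -0.5, 1.0]
grip_width: 0.0682
```

>>> jog_arm --rows '[{"xyz": [0.5, 0, -2.5], "delta_rot": [0, 0, 0], "fingers": 0.4}, {"xyz": [1.5, 0, -3], "delta_rot": [0, 0, 0], "fingers": 0.75}, {"xyz": [3, 0, -3], "delta_rot": [0, 0, 0], "fingers": 0.75}, {"xyz": [4.5, 0, -3], "delta_rot": [0, 0, 0], "fingers": 0.75}, {"xyz": [5.2, 0, -3], "delta_rot": [0, 0, 0], "fingers": 0.75}]'

```text
clock: 22.02
tcp_pos: [0.406, 0.0055, 0.0624]
orientation: [0.037, -3.132, 0.003]
contact_force: [-0.1, 0.4, 0.1]
grip_width: 0.0221
```

```bash
python3 - <<'E'
from h import *
save('side','s29.png',(220,170,360,310),5)
E
python3 go.py .409 .006 .012 91.2
```

```text
clk 22.07 tcp [0.4053 0.0054 0.0622] yang 91.4 grip 0.0212 F [-2.  -0.1 -0.1] q [-0.2   0.26  0.04  2.29 -0.02  0.6   1.44]
 -> xyz cm [-0.43  0.06  5.02] rot deg [-0.09 -0.58  0.16]
```

View pics/s29.png

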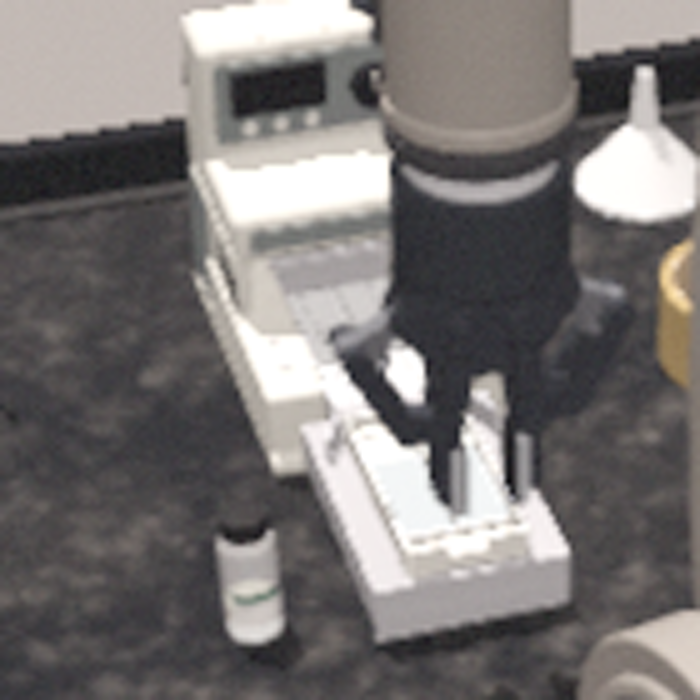

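>>> jog_arm --rows '[{"xyz": [0, 0.05, 1], "delta_rot": [0, -0.4, 0], "fingers": 0.75}, {"xyz": [0, 0.05, 2.2], "delta_rot": [0, -0.5, 0], "fingers": 0.75}, {"xyz": [0, 0.05, 3.5], "delta_rot": [0, -0.6, 0], "fingers": 0.75}, {"xyz": [0, 0.05, 4.7], "delta_rot": [0, -0.6, 0], "fingers": 0.75}, {"xyz": [0, 0.05, 5], "delta_rot": [0, -0.6, 0], "fingers": 0.75}]'

```text
clock: 22.48
tcp_pos: [0.4043, 0.0058, 0.0109]
orientation: [0.038, -3.14, 0.003]
contact_force: [-0.7, 0.3, 0.3]
grip_width: 0.0214
```

>>> jog_arm --rows '[{"xyz": [-0.5, 0, 0], "delta_rot": [0, 0, 0], "fingers": 0.75}, {"xyz": [-1.2, 0, 0], "delta_rot": [0, 0, 0], "fingers": 0.75}, {"xyz": [-1.8, 0, 0], "delta_rot": [0, 0, 0], "fingers": 0.75}, {"xyz": [-2.4, 0, 0], "delta_rot": [0, 0, 0], "fingers": 0.75}, {"xyz": [-3, 0, 0], "delta_rot": [0, 0, 0], "fingers": 0.75}]'

```text
clock: 22.9
tcp_pos: [0.4354, 0.0065, 0.0113]
orientation: [0.037, -3.141, 0.003]
contact_force: [-0.5, -0.3, 0.5]
grip_width: 0.0218
```

```bash
python3 - <<'E'
from h import *
save('side','s30.png',(220,170,360,310),5)
E
python3 go.py .561 .0085 .012 91.2
```

```text
clk 22.95 tcp [0.4368 0.0067 0.0114] yang 91.4 grip 0.0213 F [ 1.4  0.1 -0.1] q [-0.18  0.4   0.03  2.26 -0.02  0.48  1.46]
 -> xyz cm [-12.42  -0.12  -0.05] rot deg [-0.09  0.05  0.17]
```

View pics/s30.png

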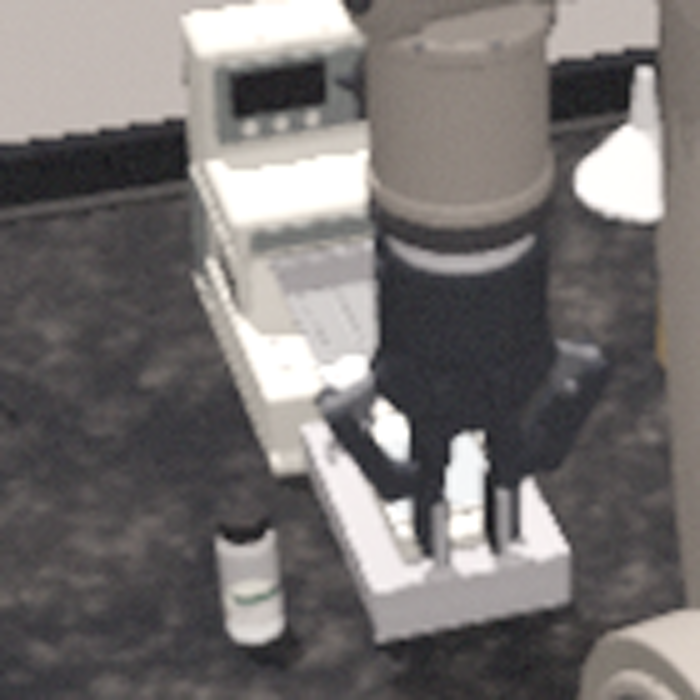

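Tray straight and pushed evenly; continue.

>>> jog_arm --rows '[{"xyz": [-0.8, 0, 0], "delta_rot": [0, 0, 0], "fingers": 0.75}, {"xyz": [-1.6, 0, 0], "delta_rot": [0, 0, 0], "fingers": 0.75}, {"xyz": [-2.4, -0.05, 0], "delta_rot": [0, 0, 0.1], "fingers": 0.75}, {"xyz": [-3.2, -0.05, 0], "delta_rot": [0, 0, 0.1], "fingers": 0.75}, {"xyz": [-4, -0.05, 0], "delta_rot": [0, 0, 0.1], "fingers": 0.75}]'

```text
clock: 23.37
tcp_pos: [0.4777, 0.0071, 0.0115]
orientation: [-0.035, 3.141, -0.003]
contact_force: [-0.8, -0.3, -0.0]
grip_width: 0.0216
```

```bash
python3 - <<'E'
from h import *
save('side','s31.png',(220,170,360,310),5)
E
python3 go.py .561 .0085 .012 91.2
```

```text
clk 23.42 tcp [0.4799 0.0074 0.0118] yang 91.3 grip 0.0215 F [1.6 0.8 0.6] q [-0.17  0.45  0.03  2.16 -0.02  0.53  1.47]
 -> xyz cm [-8.12 -0.07  0.  ] rot deg [-0.08  0.19  0.07]
```

View pics/s31.png

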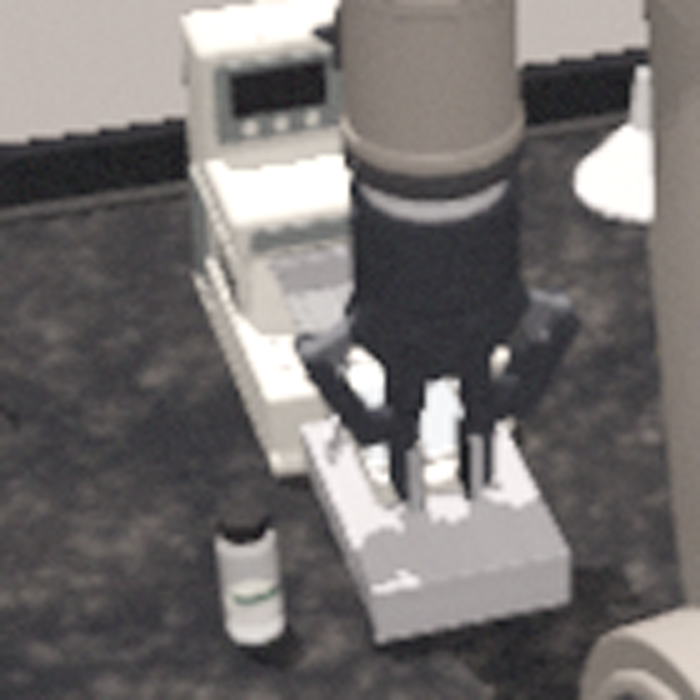

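>>> jog_arm --rows '[{"xyz": [-0.8, 0, 0], "delta_rot": [0, 0.1, 0], "fingers": 0.75}, {"xyz": [-1.6, 0, 0], "delta_rot": [0, 0.2, 0], "fingers": 0.75}, {"xyz": [-2.4, 0, 0], "delta_rot": [0, 0.2, 0], "fingers": 0.75}, {"xyz": [-3.2, 0, 0], "delta_rot": [0, 0.2, 0], "fingers": 0.75}, {"xyz": [-4, 0, 0], "delta_rot": [0, 0.2, 0], "fingers": 0.75}]'

```text
clock: 23.83
tcp_pos: [0.5206, 0.0083, 0.0118]
orientation: [0.035, -3.141, 0.002]
contact_force: [-1.1, -0.2, 0.9]
grip_width: 0.0214
```

>>> jog_arm --rows '[{"xyz": [-0.5, 0, 0], "delta_rot": [0, 0.1, 0], "fingers": 0.75}, {"xyz": [-1, 0, 0], "delta_rot": [0, 0.2, 0], "fingers": 0.75}, {"xyz": [-1.5, 0, 0], "delta_rot": [0, 0.2, 0], "fingers": 0.75}, {"xyz": [-2, 0, 0], "delta_rot": [0, 0.2, 0], "fingers": 0.75}, {"xyz": [-2.5, 0, 0], "delta_rot": [0, 0.2, 0], "fingers": 0.75}]'

```text
clock: 24.25
tcp_pos: [0.5459, 0.0088, 0.0118]
orientation: [0.035, -3.137, 0.002]
contact_force: [-0.6, -0.1, -0.7]
grip_width: 0.0217
```

```bash
python3 - <<'E'
from h import *
save('side','s32.png',(220,170,360,310),5)
E
python3 go.py .561 .0085 .012 91.2
```

```text
clk 24.30 tcp [0.5472 0.0089 0.012 ] yang 91.3 grip 0.0215 F [ 0.6 -0.  -0.8] q [-0.16  0.53  0.04  2.   -0.03  0.61  1.49]
 -> xyz cm [-1.38 -0.07 -0.01] rot deg [-0.08 -0.15  0.07]
```

View pics/s32.png

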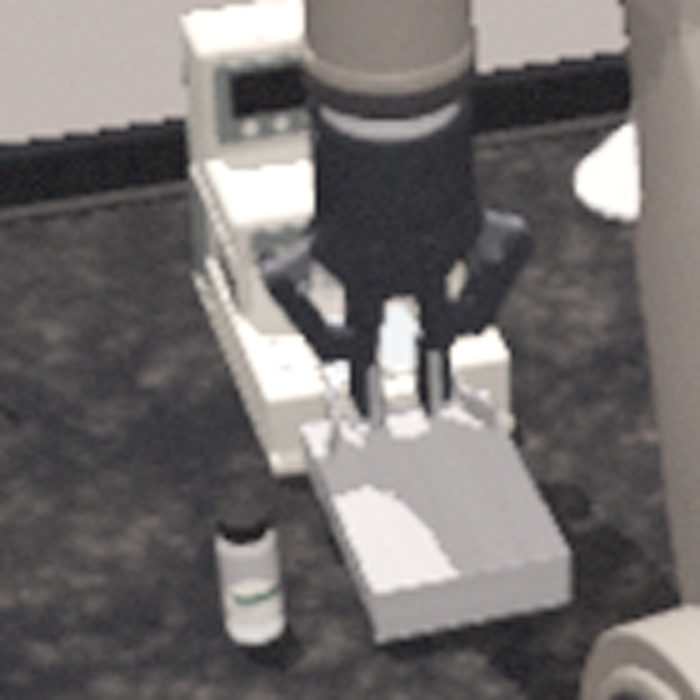

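>>> jog_arm --rows '[{"xyz": [-0.3, 0, 0], "delta_rot": [0, 0, 0], "fingers": 0.75}, {"xyz": [-0.6, 0, 0], "delta_rot": [0, 0, 0], "fingers": 0.75}, {"xyz": [-0.9, 0, 0], "delta_rot": [0, 0, 0], "fingers": 0.75}, {"xyz": [-1.2, 0, 0], "delta_rot": [0, 0, 0], "fingers": 0.75}, {"xyz": [-1.4, 0, 0], "delta_rot": [0, 0, 0], "fingers": 0.75}]'

```text
clock: 24.72
tcp_pos: [0.5615, 0.0093, 0.0119]
orientation: [0.035, -3.139, 0.002]
contact_force: [0.2, -1.0, -0.5]
grip_width: 0.0211
```

```bash
python3 - <<'E'
from h import *
save('side','s33.png',(250,210,340,280),8)
E
python3 go.py .561 .0085 .012 91.2
```

```text
clk 24.77 tcp [0.5619 0.0093 0.012 ] yang 91.3 grip 0.0217 F [ 0.4  0.5 -0.1] q [-0.16  0.55  0.04  1.97 -0.03  0.63  1.49]
 -> xyz cm [ 0.09 -0.07  0.  ] rot deg [-0.08 -0.11  0.07]
```

View pics/s33.png

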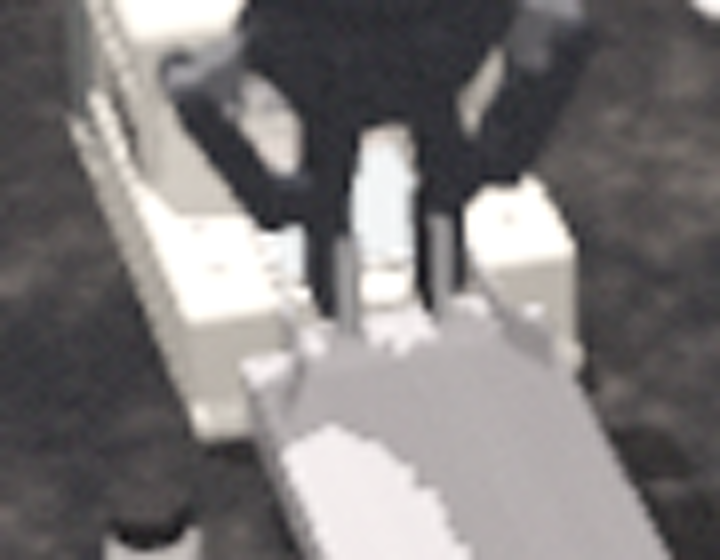

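>>> jog_arm --rows '[{"xyz": [0.6, 0, 0], "delta_rot": [0, 0, 0], "fingers": 0.75}, {"xyz": [1.2, 0, -1.5], "delta_rot": [0, 0, 0], "fingers": 0.75}, {"xyz": [2, 0, -4.5], "delta_rot": [0, 0, 0], "fingers": 0.75}, {"xyz": [3, -3, -7.5], "delta_rot": [0, 0, 0], "fingers": 0.75}, {"xyz": [4, -7, -9], "delta_rot": [0, 0, 0], "fingers": 0.75}]'

```text
clock: 25.18
tcp_pos: [0.5255, -0.0548, 0.1035]
orientation: [-0.046, 3.14, 0.001]
contact_force: [1.1, -0.5, 0.1]
grip_width: 0.0213
```

>>> jog_arm --rows '[{"xyz": [1, -3.5, 0], "delta_rot": [0, 0, 0], "fingers": 0.75}, {"xyz": [2, -7, 0], "delta_rot": [0, 0, 0], "fingers": 0.75}, {"xyz": [2.5, -10, 0], "delta_rot": [0, 0, 0], "fingers": 0.75}, {"xyz": [3, -12, 0], "delta_rot": [0, 0, 0], "fingers": 0.75}, {"xyz": [3, -12, 0], "delta_rot": [0, 0, 0], "fingers": 0.75}]'

```text
clock: 25.6
tcp_pos: [0.4967, -0.1812, 0.1036]
orientation: [-0.034, 3.14, -0.003]
contact_force: [0.8, -0.7, 0.1]
grip_width: 0.0216
```

```bash
python3 - <<'E'
from h import *
save('side','s34.png',(250,200,340,290),7);save('top','t34.png',(280,170,350,280),6)
E
python3 go.py .561 .0085 .012 91.2
```

```text
clk 25.70 tcp [ 0.4983 -0.1762  0.1034] yang 91.5 grip 0.0213 F [0.2 0.1 0. ] q [ 0.15  0.36  0.09  2.   -0.05  0.78  1.87]
 -> xyz cm [-6.75 18.29  9.16] rot deg [0.03 0.09 0.34]
```

View pics/s34.png

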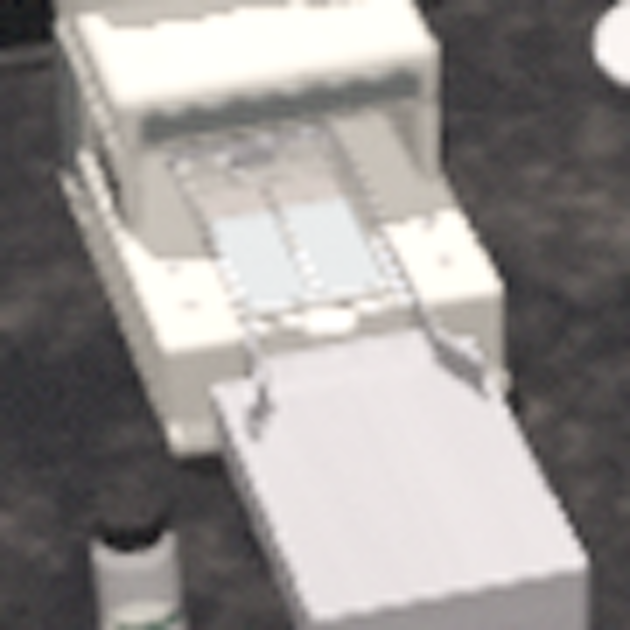

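View pics/t34.png

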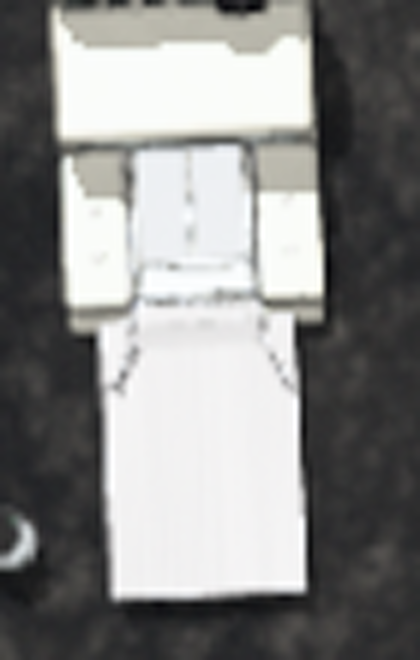

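```bash
python3 - <<'E'
from h import *
P=np.array([.624,.0097]); a=.022; c,s=np.cos(a),np.sin(a)
W=lambda x,y,z:[P[0]+c*x-s*y,P[1]+s*x+c*y,z]
for cam_,o,f in(('side',(250,200),7),('top',(280,170),6)):
  pr=lambda L:np.round((proj(cam_,L)+.5-o)*f).astype(int).tolist()
  print(cam_,'lip in',pr([W(-.058,.031,.036),W(-.058,-.031,.036)]),'lip out',pr([W(-.0665,.031,.036),W(-.0665,-.031,.036)]),'ramp foot',pr([W(-.079,.04,.033),W(-.079,-.04,.033)]),'shelf front',pr([W(-.198,.047,.033),W(-.198,-.047,.033)]))
  for xr in(-.058,-.056,-.053): print(' rear',xr,'flat top',pr([W(xr,.029,.046),W(xr,-.029,.046)]),'on lip top',pr([W(xr,.029,.052),W(xr,-.029,.052)]))
E
python3 - <<'E'
from h import *
im=imaging.grab_frame('side')[225:265,270:325]
cv2.imwrite('pics/s35.png',cv2.resize(im,None,fx=14,fy=14,interpolation=cv2.INTER_CUBIC))
im=imaging.grab_frame('top')[185:235,290:340]
cv2.imwrite('pics/t35.png',cv2.resize(im,None,fx=11,fy=11,interpolation=cv2.INTER_CUBIC))
E
```

```text
side lip in [[253, 363], [423, 331]] lip out [[260, 376], [430, 344]] ramp foot [[244, 409], [465, 366]] shelf front [[317, 623], [592, 567]]
 rear -0.058 flat top [[258, 338], [418, 308]] on lip top [[257, 324], [417, 295]]
 rear -0.056 flat top [[256, 335], [416, 305]] on lip top [[256, 321], [416, 291]]
 rear -0.053 flat top [[254, 330], [413, 301]] on lip top [[254, 316], [413, 287]]
top lip in [[130, 307], [258, 301]] lip out [[131, 325], [259, 318]] ramp foot [[114, 352], [279, 344]] shelf front [[111, 599], [306, 589]]
 rear -0.058 flat top [[133, 304], [254, 298]] on lip top [[133, 302], [254, 296]]
 rear -0.056 flat top [[133, 300], [254, 294]] on lip top [[133, 298], [254, 292]]
 rear -0.053 flat top [[133, 294], [253, 288]] on lip top [[132, 292], [253, 286]]
```

View pics/s35.png

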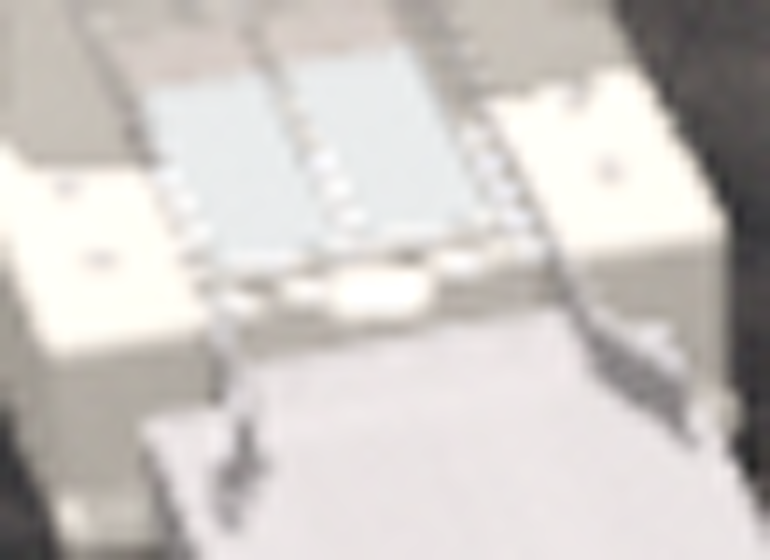

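View pics/t35.png

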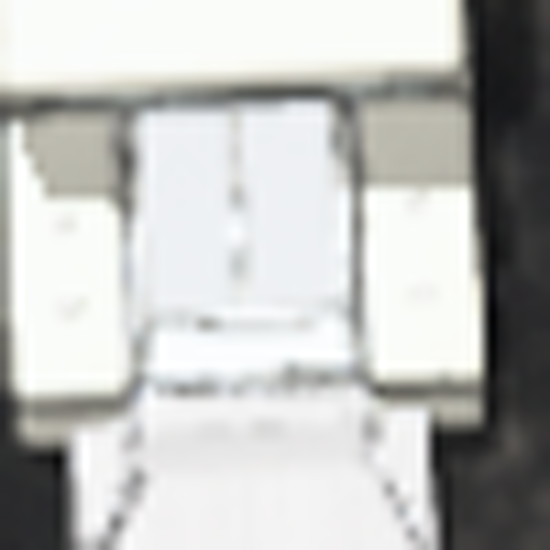

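```bash
python3 - <<'E'
from h import *
ref={'top':cv2.imread('pics/top0.png'),'side':cv2.imread('pics/side0.png')}
pts={'top':{'blue_cap':(188,262),'vial_a':(229,272),'red_cap':(415,224),'vial_b':(444,261),'vial_c':(281,260),'bottle':(229,193),'beaker':(404,175),'redtray':(403,297)},
'side':{'blue_cap':(150,315),'vial_a':(206,307),'vial_c':(270,285),'bottle':(195,243),'vial_b':(463,255),'red_cap':(413,242)}}
for c in pts:
    im=imaging.grab_frame(c); cv2.imwrite(f'pics/fin_{c}.png',im)
    for n,(u,v) in pts[c].items():
        t=ref[c][v-14:v+15,u-14:u+15]; w=im[v-22:v+23,u-22:u+23]
        m=cv2.matchTemplate(w,t,cv2.TM_CCOEFF_NORMED); _,s,_,p=cv2.minMaxLoc(m); print(c,n,'shift',(p[0]-8,p[1]-8),round(s,2))
print(r.get_obs()['clock'])
E
```

```text
top blue_cap shift (0, 0) 0.33
top vial_a shift (0, 0) 0.43
top red_cap shift (-1, -8) 0.24
top vial_b shift (0, 0) 0.56
top vial_c shift (0, 0) 0.97
top bottle shift (0, 0) 1.0
top beaker shift (0, 0) 1.0
top redtray shift (-5, 5) 0.28
side blue_cap shift (0, 0) 0.83
side vial_a shift (0, 0) 0.71
side vial_c shift (0, 0) 0.99
side bottle shift (0, 0) 1.0
side vial_b shift (0, 0) 0.94
side red_cap shift (-1, -8) 0.07
25.9
```

View pics/fin_top.png

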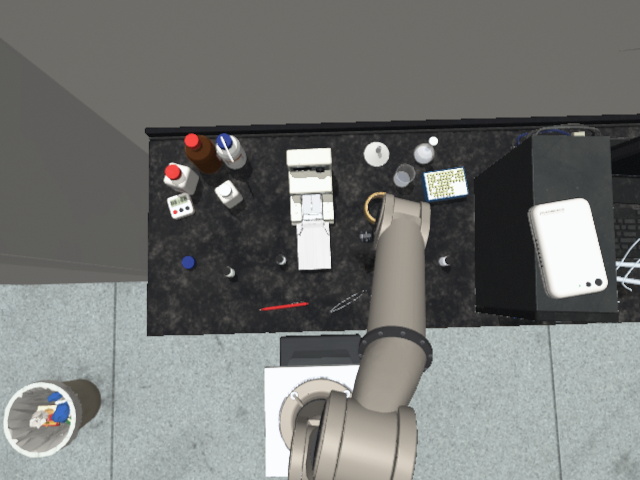

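View pics/fin_side.png

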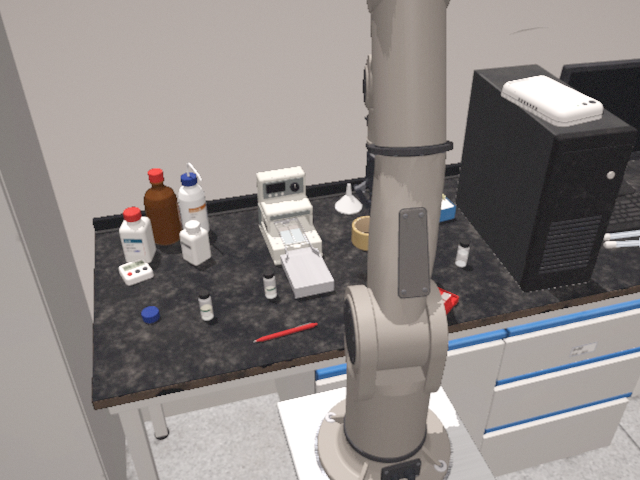

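>>> jog_arm --rows '[{"xyz": [0, 0, -3], "delta_rot": [0, 0, 0], "fingers": 0.75}, {"xyz": [0, 0, -6.5], "delta_rot": [0, 0, 0], "fingers": 0.75}, {"xyz": [0, 1, -10], "delta_rot": [0, 0, 0], "fingers": 0.75}, {"xyz": [0, 4, -11], "delta_rot": [0, 0, 0], "fingers": 0.75}, {"xyz": [0, 8, -11], "delta_rot": [0, 0, 0], "fingers": 0.75}]'

```text
clock: 26.32
tcp_pos: [0.499, -0.0955, 0.2172]
orientation: [-0.043, 3.132, -0.001]
contact_force: [1.6, -0.7, -0.9]
grip_width: 0.0215
```

>>> jog_arm --rows '[{"xyz": [0, 4, 0], "delta_rot": [0, 0, 0], "fingers": 0.75}, {"xyz": [0, 8, 0], "delta_rot": [0, 0, 0], "fingers": 0.75}, {"xyz": [0, 12, 0], "delta_rot": [0, 0, 0], "fingers": 0.75}, {"xyz": [0, 16, 0], "delta_rot": [0, 0, 0], "fingers": 0.75}, {"xyz": [0, 20, 0], "delta_rot": [0, 0, 0], "fingers": 0.75}]'

```text
clock: 26.73
tcp_pos: [0.4928, 0.1075, 0.2172]
orientation: [-0.046, 3.132, -0.001]
contact_force: [0.7, -0.6, -0.4]
grip_width: 0.0213
```

>>> jog_arm --rows '[{"xyz": [0, 4, 0], "delta_rot": [0, 0, 0], "fingers": 0.75}, {"xyz": [0, 8, 0], "delta_rot": [0, 0, 0], "fingers": 0.75}, {"xyz": [0, 12, 0], "delta_rot": [0, 0, 0], "fingers": 0.75}, {"xyz": [0, 14, 0], "delta_rot": [0, 0, 0], "fingers": 0.75}, {"xyz": [0, 14, 0], "delta_rot": [0, 0, 0], "fingers": 0.75}]'

```text
clock: 27.15
tcp_pos: [0.4863, 0.2551, 0.2171]
orientation: [-0.062, 3.132, 0.004]
contact_force: [-0.6, 0.6, 0.5]
grip_width: 0.0213
```

```bash
python3 - <<'E'
from h import *
ref=cv2.imread('pics/top0.png'); im=imaging.grab_frame('top'); cv2.imwrite('pics/fin2_top.png',im)
for n,(u,v) in {'red_cap':(415,224),'redtray':(403,297),'vial_b':(444,261)}.items():
    m=cv2.matchTemplate(im[v-22:v+23,u-22:u+23],ref[v-14:v+15,u-14:u+15],cv2.TM_CCOEFF_NORMED); _,s,_,p=cv2.minMaxLoc(m); print(n,(p[0]-8,p[1]-8),round(s,2))
s=save('side','fin2_side.png',(230,160,450,320),3.6)
o=r.get_obs(); print(o['clock'],o['tcp_pos'],o['contact_force'])
E
```

```text
red_cap (0, 0) 0.56
redtray (0, 0) 1.0
vial_b (0, 0) 0.56
27.25 [0.48770667 0.24890406 0.21682791] [-0.01507917 -0.31908737 -0.40709234]
```

View pics/fin2_side.png

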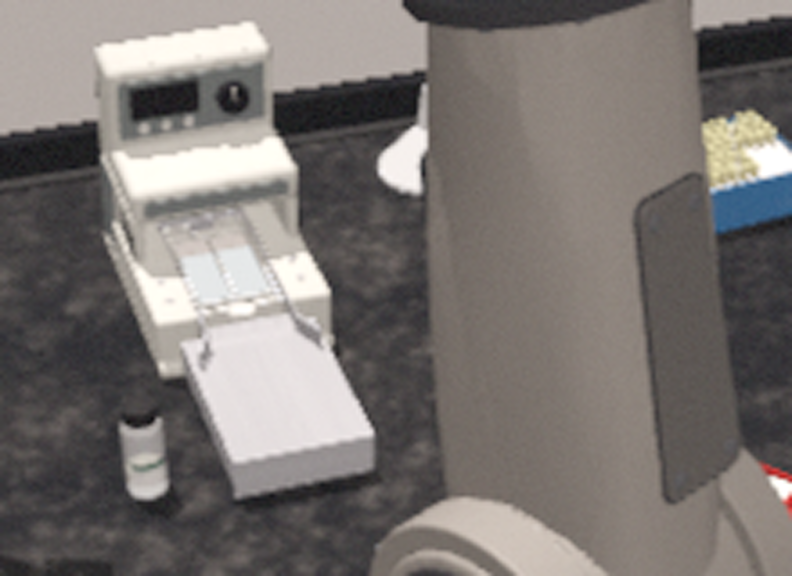

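View pics/fin2_top.png

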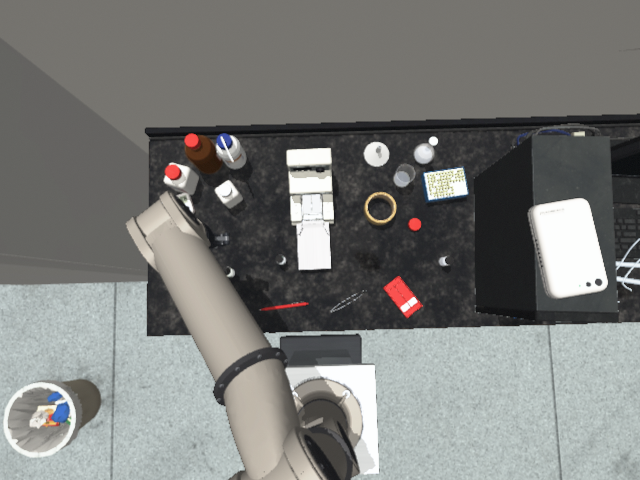

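```bash
python3 - <<'E'
from h import *
print(r.hand_in())
E
```

```text
the job is handed in; nothing more can be done
None
```

The thermal block and then the white slide tray were each laid on the shelf, released and pushed over the lip with the half-closed fingers. I handed the job in at about 27 s on the robot clock.

**Last checks**
- **Block:** after it was pushed in, its grooved top showed below the lip, lying flat in the pocket.
- **Tray:** seen from the side camera, its rear edge stands above the lip by the amount expected for lying flat on the block, about 29 px. Flat predicts 24–31 px, and resting on the lip about 37 px. Both slides are still in place.
- **Bystanders:** no cap, vial, bottle or beaker shifted in the before/after picture comparison, and the red look-alike tray was not touched. The match scores were low for the blue cap, the red cap, vial_a and vial_b (0.3–0.6 from above), because the background next to them had changed. By eye they stand where they were.
- **Arm:** it ended clear of everything, with no contact force beyond sensor noise.

**What disagreed**
- **Reported height:** the reported TCP height was about 30 mm lower than the real fingertips, so I set the heights by contact force and by the pictures.
- **Cameras:** the two cameras differed by up to about 4 mm, so I used averaged positions.
- **Networks:** some network fits were poor where the arm hid the part, and I left those out.

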